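Reset the sealing pressure of a bench bag sealer by its click knob

ROBOT

A 6-joint arm with a two-finger parallel gripper is mounted at the origin on the work surface. World frame = base frame: x ahead of the robot, y to its left, z up, the work surface at z = 0. Lengths are in m, angles in rad, forces in N, time in s.
With the tool pointing down it reaches from about 0.35 to 0.975 m from the base axis. Payload 4.9 kg.
Tool frame: the origin (TCP) lies midway between the tips of the shut fingers; the grasp point (between the pads) lies 19 mm behind it (manip.pinch_z is the x of the grasp point in the tool frame, in m); x points along the fingers, y is the direction in which the jaws open and shut, and the axes are right-handed (so a half turn about x gives the same grasp; the last joint's range is limited). The gripper opens to 85 mm and grips with 20 to 120 N. Pads are 22 mm wide; open, the fingers measure 114 mm over their backs; the gripper's body (76 mm by 85 mm) begins 54 mm behind the grasp point. The pads swing forward as they close: fully open they stand 13 mm farther back than shut.
Start: joints at [1.211, 0.053, 1.613, -0, 1.476, -0.119], TCP at [0.149, 0.607, 0.231] pointing down, gripper open.
Joint ranges: [-3.01, 3.01], [-1.01, 2.22], [0.06, 2.58], [-1.02, 4.17], [0.09, 2.62], [-3.14, 3.14]. Speed limits (rad/s): [2.57, 2.57, 3.14, 3.14, 3.14, 3.14].

INTERFACE

Orientations are given as a unit quaternion [w, x, y, z].
In Python, from plant import sensors, cams, workorder, manip gives the robot as it stands.
- The arm moves only by the tool drive_tool, never from a script. Its argument "series" is a list of rows, each an object of numbers: "x", "y", "z": the shift along the tool's x, y, z in units of 25 mm (1.0 is 25 mm); "ax", "ay", "az": the turn, a rotation vector about the tool's x, y, z in units of 5 degrees (1.0 is 5 degrees). A call has 1 to 5 rows; each row is the pose to reach, as a shift and turn from the pose commanded when the call began, along the tool's axes at that moment; what a row does not reach only later rows make up. A row lasts 1/12 s, in which the tool goes at most 41.7 mm and 7.16 degrees, less where a joint would pass 70% of its speed; a pose out of reach is approached as far as the arm can. A call with a gripper value outside its range is refused whole. "hand" is the opening, from 0 (shut) to 1 (fully open), set as the call begins (left out, the last holds). The fingers move at their own pace and stop on an object; the grip force is fixed at half the most. Time passes only in rows, so rows that repeat a pose let the fingers close. It gives the time, the measured TCP pose, the force and the opening at its end, in the units of the state.
- sensors.state(): the state, without advancing time (a new reading comes with each control period).
- cams.grab_frame(name): name is "scene" or "top" or "wrist"; returns a dict with "img" (400x640x3 uint8, blue, green, red), "camera_matrix" (3x3 intrinsics, pixels), "cam_to_world" (4x4, takes a point from camera to world coordinates). Camera axes: x right, y down, z forward; pixel columns grow to the right and rows downward; lengths in m; the calibration is good to about 2 mm. A picture is of the moment at which its call begins. There is no depth.
- workorder.job_done(): hands the job in, once; it reports no verdict.
The state is a dict: "time": time; "joint_pos": joint angles; "joint_vel": joint speeds; "joint_efforts": joint torques, N m; "tool_pos": TCP position; "tool_rot": TCP orientation; "contact_force": force on the tool from outside, world axes, zero at the start; "ft_torque": the same for the moment, N m; "gripper_width": opening from 0.0 (shut) to 1.0 (fully open).
Only numpy, scipy, OpenCV 4.12 (cv2) and the standard library are available. Lean on these libraries where they do the work, as an engineer would, in place of code of your own. Each camera call takes 0.05 s, during which the arm holds its last target.

TASK

Reset the sealing pressure on the bench bag sealer: turn the black knob on top of its frame clockwise, seen from above, click by click until it comes up solid against its stop, then back it off exactly three clicks and let go of it. Do not force the knob once it is against the stop, or the stop pin will bend, and leave the things lying round the sealer where they are.

Things in the scene. Friction and masses are not known exactly. Their poses are not given: they have to be found in the camera images.
- sealer: bench bag sealer, fixed to the table, turned up to 20 deg: white base 300 x 340 x 43 mm, two columns 274 mm apart, white crosshead 56 x 316 mm over them (top 194 mm above the table), control box up to 115 mm high at its +x side, work shelf 70 mm high at its -x side. Origin: on the table under the knob's axis; x away from the operator, y along the bars, z up
- knob_grip (a point): centre of the black rubber-coated knob, on its upright axis, 238 mm above the table: a round fluted cylinder 44 mm across, 32 mm tall (219 to 251 mm above the table), white line on top. It turns in place. Fixed point: it does not turn with the knob. The knob starts resting in a notch 4 to 8 clicks short of its stop, not known which; clockwise from above presses the bar down
- upper_bar: upper sealing bar, aluminium, 26 x 230 x 30 mm, along the sealer's y, pressed down on the strip by two springs, always: about 3 N more for each click clockwise, 30 N with the knob at its stop. It does not move visibly. Its origin lies below its middle, at table height
- lower_bar: lower bar with a red silicone strip on top, fixed in the sealer's base, 34 x 236 x 35 mm; origin: centre of its underside, 43 to 44 mm above the table
- tape_center (a point): centre of a roll of orange tape lying flat, 84 mm across, 24 mm high
- carton_center (a point): centre of a red and white carton, 70 x 95 x 52 mm
- driver_grip (a point): middle of the blue handle of a screwdriver lying on the table
- jar_center (a point): centre of a closed jar standing upright, 60 mm across, 85 mm high
- ring_center (a point): centre of the marked ring on the dark round housing under the knob, 64 mm across, 212 mm above the table; the click mechanism sits in it. 15 clicks a turn, 24 deg each. In each click the torque climbs to a peak of 0.15 to 0.45 N m as the knob leaves its notch, drops at once and then pulls it (0.1 N m or more the other way) on into the next notch, where it stays by itself if let go
- stop_pin: sprung steel stop pin in the housing under the knob; origin on the table under the knob's axis. The knob runs up against it clockwise, just past its last notch: from there the torque climbs by about 0.2 N m a degree and does not drop: 0.55 N m shows it clearly, 0.85 N m bends the pin (26 N on it). The last notch, where the knob rests if let go at the stop, is click zero; each snap anticlockwise from there is one click

How it is judged:
By the outcome, as a careful person would: the job done as asked, in the order asked, and still so for the second after the job is handed in, with the robot touching nothing.
It also fails if it takes over 72 s, if anything falls off the work surface, if the arm or the gripper's body presses on something with over 40 N, if the wrist force passes 120 N, or if a joint passes its speed limit or range.

## Working session

There is one attempt and no reset: what is moved stays moved. The work goes in short steps, Python scripts to look and compute and a tool call to move; the robot and the scene stay as the last step left them, time stands still between calls to the robot, and variables do not carry over. Pictures are saved under pics/ and viewed, and the job is handed in when it is done.

Besides the shell and the picture viewer there is one more tool, called by a JSON object that holds its "op" and its "data", one argument or row to a line. drive_tool: Moves the arm, as the interface text tells. Its arguments: {"type":"object","properties":{"series":{"type":"array","items":{"type":"object","properties":{"x":{"type":"number"},"y":{"type":"number"},"z":{"type":"number"},"ax":{"type":"number"},"ay":{"type":"number"},"az":{"type":"number"}}}},"hand":{"type":"number"}},"required":["series"]}

```bash
ls; mkdir -p pics; python3 - <<'E'
from plant import sensors, cams, workorder, manip
import cv2
s=sensors.state(); print(s); print([a for a in dir(manip) if a[0]!='_'], manip.pinch_z)
for n in ("scene","top"):
    f=cams.grab_frame(n); cv2.imwrite(f'pics/{n}0.png',f['img']); print(n,f['camera_matrix'],f['cam_to_world'])
E
```

```text
pics
{'time': 0.0, 'joint_pos': array([ 1.21099707e+00,  5.33331671e-02,  1.61430704e+00, -1.47800686e-05,
        1.47599186e+00, -1.19028875e-01]), 'joint_vel': array([-0.00043742, -0.00235458,  0.00033653, -0.00178253,  0.00073338,
        0.00020626]), 'joint_efforts': array([-8.97542814e-04, -3.93701792e+01, -3.70173562e+01, -2.12835416e-04,
        7.50994252e-03,  6.25903382e-06]), 'tool_pos': array([0.1488307 , 0.60637566, 0.23006992]), 'tool_rot': array([ 0.70182283,  0.08421747,  0.70215469, -0.08562089]), 'contact_force': array([ 0.20730903, -0.5168524 , -0.05175536]), 'ft_torque': array([0.00899011, 0.01791075, 0.00501221]), 'gripper_width': 0.998260610903808}
['IKError', 'pinch_z'] -0.0187
scene [[385.60159804   0.         325.17174636]
 [  0.         385.60159804 193.15495223]
 [  0.           0.           1.        ]] [[-0.12790389  0.74978647 -0.64920016  1.15580594]
 [ 0.99174836  0.09094568 -0.09035524  0.10632307]
 [-0.00870518 -0.65539998 -0.75523181  0.86859164]
 [ 0.          0.          0.          1.        ]]
top [[482.41155495   0.         328.53595668]
 [  0.         482.41155495 195.44958878]
 [  0.           0.           1.        ]] [[-0.00409864 -0.99846291  0.05527229  0.47390316]
 [-0.99960965  0.00561834  0.02736744  0.01741632]
 [-0.02763592 -0.05513855 -0.99809619  1.2383625 ]
 [ 0.          0.          0.          1.        ]]
```

View pics/scene0.png

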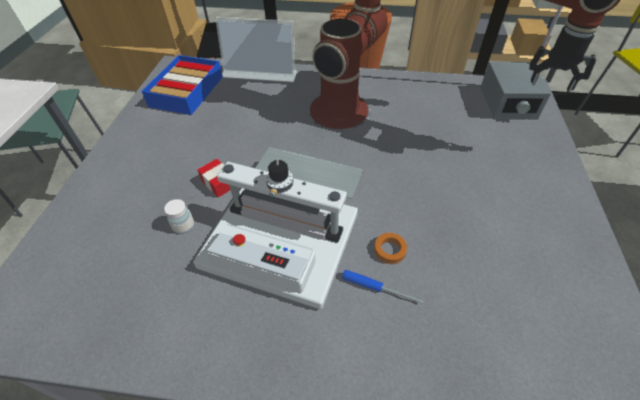

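View pics/top0.png

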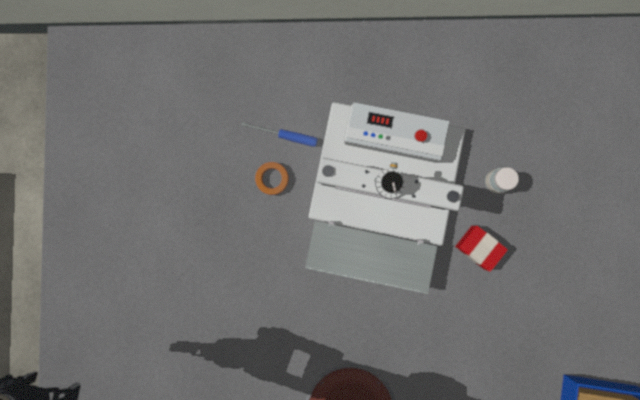

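The top view shows the knob at about (392,182), with the white line pointing down-right. The scene view shows it at about (279,167). I'll zoom in and measure.

```bash
cat > h.py <<'E'
import numpy as np, cv2
from plant import sensors, cams, workorder, manip
from scipy.spatial.transform import Rotation as R
def ray(f,u,v):
    K=np.array(f['camera_matrix']);T=np.array(f['cam_to_world'])
    d=T[:3,:3]@np.linalg.solve(K,[u,v,1.]); return T[:3,3],d
def onz(f,u,v,z):
    o,d=ray(f,u,v); return o+d*(z-o[2])/d[2]
def proj(f,p):
    K=np.array(f['camera_matrix']);T=np.array(f['cam_to_world'])
    c=T[:3,:3].T@(np.array(p)-T[:3,3]); q=K@c; return q[:2]/q[2]
def rot(s):
    q=s['tool_rot']; return R.from_quat([q[1],q[2],q[3],q[0]])
E
python3 - <<'E'
from h import *
f=cams.grab_frame('top'); g=cams.grab_frame('scene')
a=cv2.resize(f['img'][150:215,350:435],None,fx=7,fy=7,interpolation=cv2.INTER_CUBIC)
cv2.imwrite('pics/t1.png',a)
b=cv2.resize(g['img'][150:205,245:325],None,fx=7,fy=7,interpolation=cv2.INTER_CUBIC); cv2.imwrite('pics/s1.png',b)
gray=f['img'].max(2); 
m=(gray<60).astype(np.uint8); m[:150]=0;m[215:]=0;m[:,:365]=0;m[:,420:]=0
n,l,st,c=cv2.connectedComponentsWithStats(m); print(st,c)
E
```

```text
[[     0      0    640    400 255723]
 [   382    172     21     20    276]
 [   416    181      1      1      1]] [[319.42165155 199.51995323]
 [391.74275362 181.07971014]
 [416.         181.        ]]
```

View pics/t1.png

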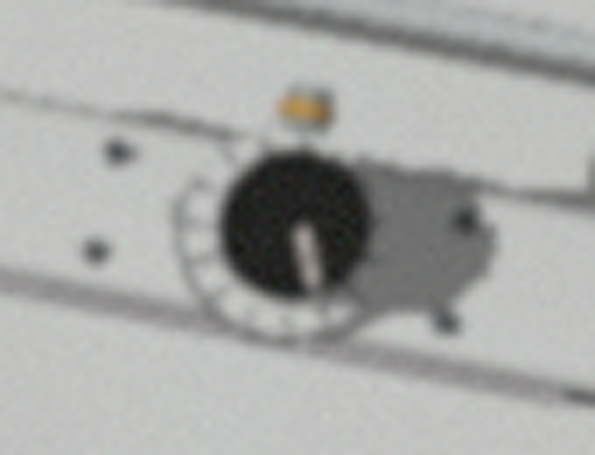

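View pics/s1.png

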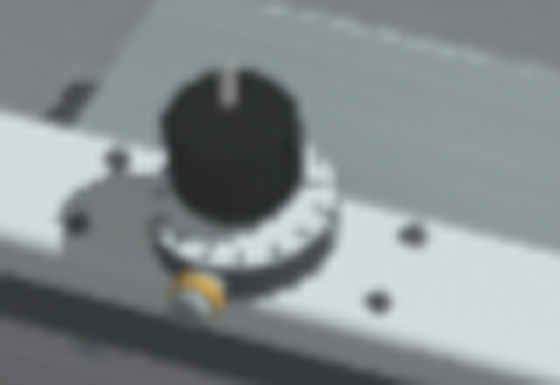

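```bash
python3 - <<'E'
from h import *
f=cams.grab_frame('top'); g=cams.grab_frame('scene')
p=onz(f,392.0,181.5,0.251); print('knob',p)
# scene: knob top ellipse centre, from zoom (231,102)?
print('proj scene ctr top',proj(g,p),(np.array(proj(g,p))-[245,150])*7)
T=np.array(f['cam_to_world']);print('px/mm',482/(1.238-.251)/1000)
gray=g['img'].max(2); m=(gray<60).astype(np.uint8); m[:158]=0;m[183:]=0;m[:,:265]=0;m[:,292:]=0
for r in range(158,184):
    c=np.where(m[r])[0]; 
    if len(c): print(r,c.min(),c.max(),len(c))
for z in (.251,.219):
  print([proj(g,[p[0]+.022*np.cos(t),p[1]+.022*np.sin(t),z]).round(1) for t in np.arange(0,6.28,np.pi/4)])
s=sensors.state(); print('tool axes cols\n',rot(s).as_matrix().round(3))
# line dir & crosshead dir
a=onz(f,350+300/7,150+228/7,.251);b=onz(f,350+316/7,150+290/7,.251);d=b-a;print('line yaw',np.degrees(np.arctan2(d[1],d[0])))
E
```

```text
knob [ 0.55644027 -0.08555092  0.251     ]
proj scene ctr top [277.3494662  165.73170808] [226.44626342 110.12195656]
px/mm 0.48834853090172237
161 274 281 4
162 273 283 7
163 271 284 11
164 270 285 13
165 270 286 14
166 269 286 18
167 269 286 18
168 269 286 18
169 269 286 18
170 269 286 18
171 270 286 17
172 270 286 17
173 270 286 17
174 270 286 17
175 270 286 17
176 270 286 17
177 271 285 15
178 271 284 14
179 272 283 12
180 274 281 8
181 277 279 3
[array([275.3, 172.7]), array([282.7, 171.2]), array([286.9, 166.6]), array([285.4, 161.5]), array([279.3, 159. ]), array([272.1, 160.4]), array([267.8, 164.9]), array([269.1, 170. ])]
[array([276.8, 182.4]), array([284., 181.]), array([288.1, 176.3]), array([286.6, 171.3]), array([280.7, 168.8]), array([273.6, 170.2]), array([269.5, 174.7]), array([270.7, 179.8])]
tool axes cols
 [[-0.     0.238  0.971]
 [-0.001  0.971 -0.238]
 [-1.    -0.001 -0.   ]]
line yaw -166.25419175014758
```

{"op": "drive_tool", "data": {
  "series": [
    {"x": -3.2},
    {"x": -3.2,"y": -23,"z": 22.4},
    {"x": -3.2,"y": -23,"z": 22.4},
    {"x": -3.2,"y": -23,"z": 22.4},
    {"x": -3.2,"y": -23,"z": 22.4}
  ],
  "hand": 1
}}

```text
schema error: expected keys x, y, z, ax, ay, az
```

{"op": "drive_tool", "data": {
  "series": [
    {"x": -3.2,"y": 0,"z": 0,"ax": 0,"ay": 0,"az": 0},
    {"x": -3.2,"y": -23,"z": 22.4,"ax": 0,"ay": 0,"az": 0},
    {"x": -3.2,"y": -23,"z": 22.4,"ax": 0,"ay": 0,"az": 0},
    {"x": -3.2,"y": -23,"z": 22.4,"ax": 0,"ay": 0,"az": 0},
    {"x": -3.2,"y": -23,"z": 22.4,"ax": 0,"ay": 0,"az": 0}
  ],
  "hand": 1
}}

```text
time: 0.72
tool_pos: [0.2338, 0.462, 0.2812]
tool_rot: [0.702, 0.085, 0.702, -0.084]
contact_force: [1.5, -0.8, -0.1]
gripper_width: 0.999
```

{"op": "drive_tool", "data": {
  "series": [
    {"x": -1.5,"y": -17,"z": 16.7,"ax": 0,"ay": 0,"az": 0},
    {"x": -1.5,"y": -17,"z": 16.7,"ax": 0,"ay": 0,"az": 0},
    {"x": -1.5,"y": -17,"z": 16.7,"ax": 0,"ay": 0,"az": 0},
    {"x": -1.5,"y": -17,"z": 16.7,"ax": 0,"ay": 0,"az": 0},
    {"x": -1.5,"y": -17,"z": 16.7,"ax": 0,"ay": 0,"az": 0}
  ]
}}

```text
time: 1.13
tool_pos: [0.34, 0.2829, 0.2943]
tool_rot: [0.702, 0.085, 0.702, -0.085]
contact_force: [1.0, 0.7, 0.4]
gripper_width: 0.998
```

```bash
cat > st.py <<'E'
from h import *
import sys
s=sensors.state(); M=rot(s).as_matrix()
k=np.array([0.5564,-0.0855])
if len(sys.argv)>2: k=np.array([float(sys.argv[1]),float(sys.argv[2])])
d=np.array([k[0],k[1],0.224])-s['tool_pos']
yaw=np.degrees(np.arctan2(M[1,1],M[0,1]))
print('t',round(s['time'],2),'pos',s['tool_pos'].round(4),'yaw',yaw.round(2),'J6',s['joint_pos'][5].round(3),'w',round(s['gripper_width'],3))
print('F',s['contact_force'].round(2),'T',s['ft_torque'].round(3),'togo units',(M.T@d/.025).round(2),'tiltx',M[:,0].round(4),'eff6',s['joint_efforts'][5].round(3))
E
python3 st.py
```

```text
t 1.13 pos [0.34   0.2829 0.2943] yaw 76.24 J6 -0.805 w 0.998
F [0.96 0.65 0.38] T [ 0.059  0.006 -0.008] togo units [  2.81 -12.25  11.91] tiltx [ 9.e-04  5.e-04 -1.e+00] eff6 0.952
```

{"op": "drive_tool", "data": {
  "series": [
    {"x": -1.5,"y": -11.7,"z": 11.4,"ax": 0,"ay": 0,"az": 0},
    {"x": -1.5,"y": -11.7,"z": 11.4,"ax": 0,"ay": 0,"az": 0},
    {"x": -1.5,"y": -11.7,"z": 11.4,"ax": 0,"ay": 0,"az": 0},
    {"x": -1.5,"y": -11.7,"z": 11.4,"ax": 0,"ay": 0,"az": 0},
    {"x": -1.5,"y": -11.7,"z": 11.4,"ax": 0,"ay": 0,"az": 0}
  ]
}}

```text
time: 1.55
tool_pos: [0.4453, 0.1038, 0.3136]
tool_rot: [0.702, 0.085, 0.702, -0.085]
contact_force: [0.6, -0.5, 0.4]
gripper_width: 0.998
```

{"op": "drive_tool", "data": {
  "series": [
    {"x": 0,"y": -3.5,"z": 3.5,"ax": 0,"ay": 0,"az": 0},
    {"x": 0,"y": -3.5,"z": 3.5,"ax": 0,"ay": 0,"az": 0},
    {"x": 0,"y": -3.5,"z": 3.5,"ax": 0,"ay": 0,"az": 0},
    {"x": 0,"y": -3.5,"z": 3.5,"ax": 0,"ay": 0,"az": 0}
  ]
}}

```text
time: 1.88
tool_pos: [0.5108, -0.0055, 0.3123]
tool_rot: [0.702, 0.087, 0.702, -0.088]
contact_force: [-1.1, -0.0, -0.5]
gripper_width: 1.0
```

```bash
python3 st.py; python3 -c "
from h import *
f=cams.grab_frame('wrist');cv2.imwrite('pics/w1.png',f['img']);print(f['cam_to_world'].round(3),f['camera_matrix'])
print(proj(f,[.5564,-.0855,.251]))"
```

```text
t 1.88 pos [ 0.5108 -0.0055  0.3123] yaw 75.81 J6 -1.478 w 1.0
F [-1.08 -0.01 -0.55] T [ 0.031  0.033 -0.018] togo units [ 3.54 -2.65  2.55] tiltx [-4.0e-04 -2.3e-03 -1.0e+00] eff6 -0.396
[[ 0.244  0.934  0.261  0.445]
 [ 0.97  -0.235 -0.068  0.012]
 [-0.002  0.27  -0.963  0.454]
 [ 0.     0.     0.     1.   ]] [[351.12345952   0.         318.71625389]
 [  0.         351.12345952 198.5393579 ]
 [  0.           0.           1.        ]]
[217.30858335 308.00108757]
```

View pics/w1.png

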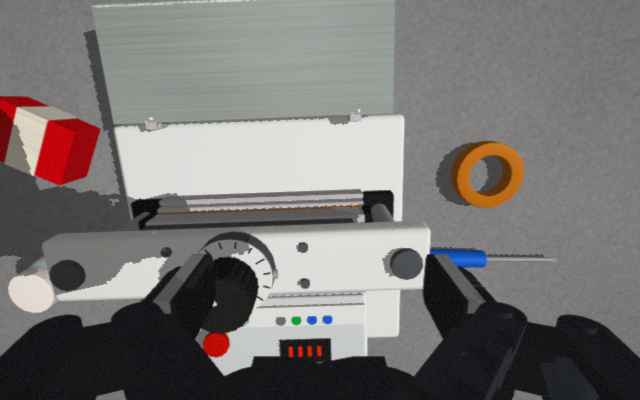

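The wrist view shows the knob at about (228,295), partly hidden by the left finger. I predicted (217,308) for its top. I'll move over it.

{"op": "drive_tool", "data": {
  "series": [
    {"x": -0.4,"y": -2.65,"z": 2.55,"ax": 0,"ay": 0,"az": 0},
    {"x": -0.4,"y": -2.65,"z": 2.55,"ax": 0,"ay": 0,"az": 0},
    {"x": -0.4,"y": -2.65,"z": 2.55,"ax": 0,"ay": 0,"az": 0},
    {"x": -0.4,"y": -2.65,"z": 2.55,"ax": 0,"ay": 0,"az": 0},
    {"x": -0.4,"y": -2.65,"z": 2.55,"ax": 0,"ay": 0,"az": 0}
  ]
}}

```text
time: 2.35
tool_pos: [0.5546, -0.0788, 0.3229]
tool_rot: [0.702, 0.085, 0.702, -0.085]
contact_force: [-0.6, -0.2, -0.5]
gripper_width: 0.999
```

```bash
python3 st.py; python3 -c "
from h import *
f=cams.grab_frame('wrist');cv2.imwrite('pics/w2.png',f['img'])
print(proj(f,[.5564,-.0855,.251]))
t=np.arange(0,6.28,.05)
im=f['img'].copy()
for a in t:
  for z,c in((.251,(0,0,255)),(.219,(0,255,0))):
    u=proj(f,[.5564+.022*np.cos(a),-.0855+.022*np.sin(a),z]);cv2.circle(im,tuple(int(round(v)) for v in u),1,c,-1)
cv2.imwrite('pics/w2o.png',im)"
```

```text
t 2.35 pos [ 0.5546 -0.0788  0.3229] yaw 76.21 J6 -1.604 w 0.999
F [-0.6  -0.21 -0.54] T [0.043 0.044 0.025] togo units [ 3.96 -0.25  0.14] tiltx [-7.e-04  9.e-04 -1.e+00] eff6 -0.01
[308.23939557 216.03157479]
```

View pics/w2.png

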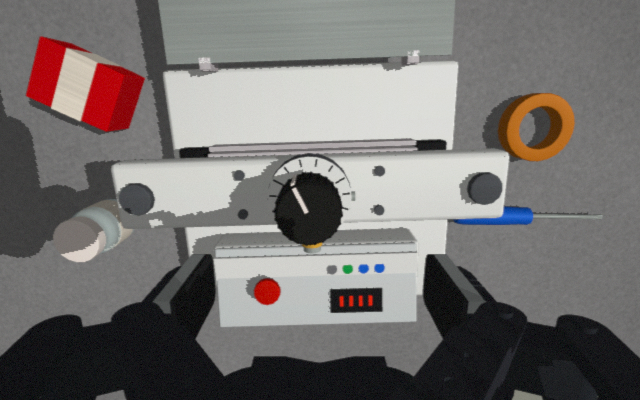

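View pics/w2o.png

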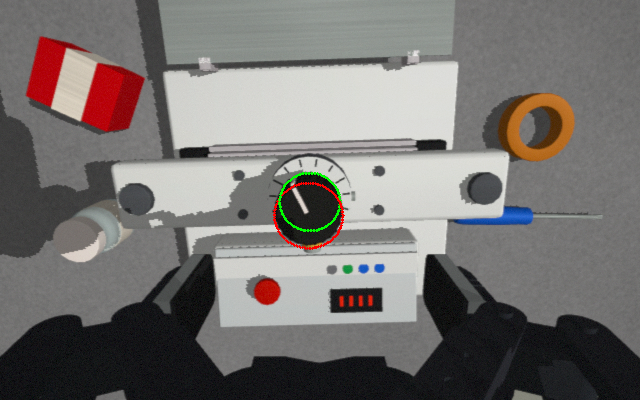

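The overlay falls about 6 px low, around 3 mm. I'll take another frame with the arm settled and measure by mask.

```bash
cat > wk.py <<'E'
from h import *
f=cams.grab_frame('wrist');im=f['img']
m=(im.max(2)<55).astype(np.uint8); m[260:]=0; m=cv2.morphologyEx(m,cv2.MORPH_OPEN,np.ones((5,5),np.uint8)); m=cv2.morphologyEx(m,cv2.MORPH_CLOSE,np.ones((9,9),np.uint8))
n,l,st,c=cv2.connectedComponentsWithStats(m)
pred=proj(f,[.5564,-.0855,.235])
k=min(range(1,n),key=lambda i:np.hypot(*(c[i]-pred)) if st[i,4]>500 else 1e9)
mm=(l==k)
print('obs',st[k],c[k])
def sil(x,y):
    P=[proj(f,[x+.022*np.cos(a),y+.022*np.sin(a),z]) for z in(.251,.219) for a in np.arange(0,6.28,.1)]
    h=cv2.convexHull(np.array(P,np.float32)); M=cv2.moments(h); return np.array([M['m10']/M['m00'],M['m01']/M['m00']]),cv2.boundingRect(h),M['m00']
print(sil(.5564,-.0855))
from scipy.optimize import fsolve
print('fit centre',fsolve(lambda p:sil(*p)[0]-c[k],[.5564,-.0855]))
print('camT',f['cam_to_world'][:3,3].round(4))
E
python3 wk.py; python3 st.py
```

```text
obs [ 274  174   67   71 3700] [307.52783784 209.59243243]
(array([307.95173427, 211.17373812]), (273, 172, 69, 77), 4041.939866921399)
fit centre [ 0.55523424 -0.08549534]
camT [ 0.4883 -0.0618  0.4651]
t 2.45 pos [ 0.5544 -0.078   0.323 ] yaw 76.3 J6 -1.605 w 1.0
F [-0.59  0.87  0.16] T [0.01  0.027 0.088] togo units [ 3.96 -0.27  0.15] tiltx [-2.e-04  6.e-04 -1.e+00] eff6 0.004
```

{"op": "drive_tool", "data": {
  "series": [
    {"x": 0,"y": -0.28,"z": 0.12,"ax": 0,"ay": 0,"az": 0},
    {"x": 1,"y": -0.28,"z": 0.12,"ax": 0,"ay": 0,"az": 0},
    {"x": 1.8,"y": -0.28,"z": 0.12,"ax": 0,"ay": 0,"az": 0},
    {"x": 1.8,"y": -0.28,"z": 0.12,"ax": 0,"ay": 0,"az": 0},
    {"x": 1.8,"y": -0.28,"z": 0.12,"ax": 0,"ay": 0,"az": 0}
  ]
}}

```text
time: 2.87
tool_pos: [0.5552, -0.0864, 0.2769]
tool_rot: [0.701, 0.085, 0.703, -0.084]
contact_force: [0.7, -0.4, 0.2]
gripper_width: 1.002
```

```bash
python3 wk.py; python3 st.py;python3 -c "
from h import *
f=cams.grab_frame('wrist');cv2.imwrite('pics/w3.png',f['img'])"
```

```text
obs [ 277  185   84   75 5230] [319.08049713 225.56500956]
(array([319.80100134, 232.43455919]), (277, 184, 86, 95), 6317.000660884427)
fit centre [ 0.55237314 -0.08491888]
camT [ 0.4895 -0.0699  0.4193]
t 2.92 pos [ 0.556  -0.0867  0.2786] yaw 76.25 J6 -1.618 w 1.003
F [-0.16 -0.61  0.26] T [-0.021 -0.046 -0.031] togo units [2.18 0.05 0.  ] tiltx [ 2.e-04 -1.e-04 -1.e+00] eff6 -0.001
```

View pics/w3.png

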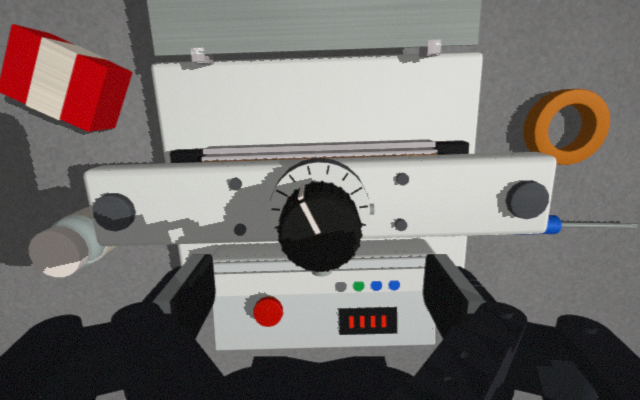

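```bash
sed -i 's/m\[260:\]=0/m[285:]=0/' wk.py; python3 wk.py; python3 st.py
```

```text
obs [ 278  181   83   89 5747] [319.33843745 225.44579781]
(array([320.16332455, 227.96966518]), (277, 180, 86, 94), 6152.085040363949)
fit centre [ 0.55482884 -0.08557936]
camT [ 0.4901 -0.0702  0.4216]
t 3.02 pos [ 0.5568 -0.0871  0.2801] yaw 76.23 J6 -1.618 w 1.0
F [-0.99  0.31  0.08] T [-0.002 -0.016  0.014] togo units [ 2.24  0.06 -0.04] tiltx [ 2.7e-03 -9.0e-04 -1.0e+00] eff6 -0.001
```

{"op": "drive_tool", "data": {
  "series": [
    {"x": 1,"y": 0.05,"z": -0.03,"ax": 0,"ay": 0,"az": 0},
    {"x": 2.1,"y": 0.05,"z": -0.03,"ax": 0,"ay": 0,"az": 0},
    {"x": 2.1,"y": 0.05,"z": -0.03,"ax": 0,"ay": 0,"az": 0},
    {"x": 2.1,"y": 0.05,"z": -0.03,"ax": 0,"ay": 0,"az": 0}
  ]
}}

```text
time: 3.35
tool_pos: [0.5553, -0.0855, 0.2253]
tool_rot: [0.701, 0.085, 0.703, -0.085]
contact_force: [0.9, -0.3, 0.5]
gripper_width: 0.997
```

```bash
python3 st.py .5555 -.0855;python3 -c "
from h import *
f=cams.grab_frame('wrist');cv2.imwrite('pics/w4.png',f['img'])"
```

```text
t 3.35 pos [ 0.5553 -0.0855  0.2253] yaw 76.21 J6 -1.615 w 0.997
F [ 0.88 -0.35  0.48] T [-0.021  0.032 -0.021] togo units [0.05 0.   0.01] tiltx [-1.8e-03  5.0e-04 -1.0e+00] eff6 -0.0
```

View pics/w4.png

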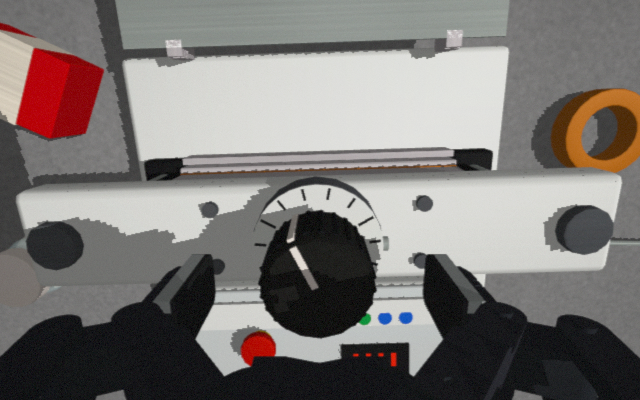

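The knob sits at about (318,275), midway between the fingers (inner faces at 210 and 427). I'll close.

{"op": "drive_tool", "data": {
  "series": [
    {"x": 0,"y": 0,"z": 0,"ax": 0,"ay": 0,"az": 0},
    {"x": 0,"y": 0,"z": 0,"ax": 0,"ay": 0,"az": 0},
    {"x": 0,"y": 0,"z": 0,"ax": 0,"ay": 0,"az": 0},
    {"x": 0,"y": 0,"z": 0,"ax": 0,"ay": 0,"az": 0},
    {"x": 0,"y": 0,"z": 0,"ax": 0,"ay": 0,"az": 0}
  ],
  "hand": 0
}}

```text
time: 3.82
tool_pos: [0.5563, -0.0864, 0.2276]
tool_rot: [0.703, 0.084, 0.701, -0.086]
contact_force: [-1.7, -1.2, 6.5]
gripper_width: 0.494
```

```bash
python3 st.py .5555 -.0855
```

```text
t 3.82 pos [ 0.5563 -0.0864  0.2276] yaw 76.19 J6 -1.615 w 0.494
F [-1.68 -1.24  6.53] T [-0.382  0.369 -0.032] togo units [ 0.14  0.03 -0.04] tiltx [ 0.002 -0.002 -1.   ] eff6 -0.021
```

{"op": "drive_tool", "data": {
  "series": [
    {"x": 0,"y": 0,"z": 0,"ax": 0,"ay": 0,"az": 0},
    {"x": 0,"y": 0,"z": 0,"ax": 0,"ay": 0,"az": 0},
    {"x": 0,"y": 0,"z": 0,"ax": 0,"ay": 0,"az": 0},
    {"x": 0,"y": 0,"z": 0,"ax": 0,"ay": 0,"az": 0},
    {"x": 0,"y": 0,"z": 0,"ax": 0,"ay": 0,"az": 0}
  ]
}}

```text
time: 4.23
tool_pos: [0.5563, -0.0864, 0.2276]
tool_rot: [0.703, 0.084, 0.701, -0.086]
contact_force: [-2.6, -0.7, 5.5]
gripper_width: 0.493
```

```bash
python3 st.py .5555 -.0855;python3 -c "
from h import *
f=cams.grab_frame('wrist');cv2.imwrite('pics/w5.png',f['img'])"
```

```text
t 4.23 pos [ 0.5563 -0.0864  0.2276] yaw 76.19 J6 -1.615 w 0.493
F [-2.61 -0.75  5.46] T [-0.476  0.37  -0.02 ] togo units [ 0.15  0.03 -0.04] tiltx [ 0.0021 -0.002  -1.    ] eff6 -0.023
```

View pics/w5.png

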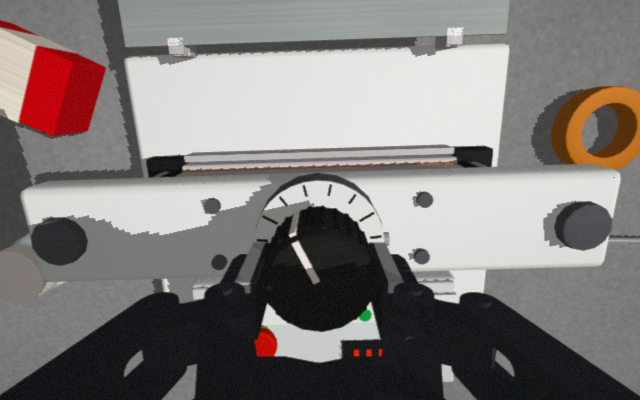

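{"op": "drive_tool", "data": {
  "series": [
    {"x": 0,"y": 0,"z": 0,"ax": 0.4,"ay": 0,"az": 0},
    {"x": 0,"y": 0,"z": 0,"ax": 0.4,"ay": 0,"az": 0}
  ]
}}

```text
time: 4.45
tool_pos: [0.5563, -0.0863, 0.2276]
tool_rot: [0.701, 0.097, 0.7, -0.098]
contact_force: [-1.9, -0.7, 5.6]
gripper_width: 0.495
```

```bash
python3 st.py .5555 -.0855
```

```text
t 4.45 pos [ 0.5563 -0.0863  0.2276] yaw 74.17 J6 -1.58 w 0.495
F [-1.94 -0.74  5.57] T [-0.375  0.357  0.198] togo units [ 0.15  0.02 -0.04] tiltx [ 0.0021 -0.002  -1.    ] eff6 0.377
```

{"op": "drive_tool", "data": {
  "series": [
    {"x": 0,"y": 0,"z": 0,"ax": 0.4,"ay": 0,"az": 0},
    {"x": 0,"y": 0,"z": 0,"ax": 0.4,"ay": 0,"az": 0}
  ]
}}

```text
time: 4.62
tool_pos: [0.5563, -0.0864, 0.2276]
tool_rot: [0.699, 0.109, 0.698, -0.11]
contact_force: [-2.0, -1.9, 5.4]
gripper_width: 0.497
```

```bash
python3 st.py .5555 -.0855
```

```text
t 4.62 pos [ 0.5563 -0.0864  0.2276] yaw 72.14 J6 -1.545 w 0.497
F [-1.97 -1.88  5.42] T [-0.491  0.349  0.05 ] togo units [ 0.15  0.03 -0.04] tiltx [ 0.002  -0.0022 -1.    ] eff6 0.175
```

{"op": "drive_tool", "data": {
  "series": [
    {"x": 0,"y": 0,"z": 0,"ax": 0.4,"ay": 0,"az": 0},
    {"x": 0,"y": 0,"z": 0,"ax": 0.4,"ay": 0,"az": 0}
  ]
}}

```text
time: 4.78
tool_pos: [0.5563, -0.0865, 0.2276]
tool_rot: [0.697, 0.121, 0.696, -0.123]
contact_force: [-2.7, -1.9, 5.9]
gripper_width: 0.494
```

```bash
python3 st.py .5555 -.0855
```

```text
t 4.78 pos [ 0.5563 -0.0865  0.2276] yaw 70.14 J6 -1.51 w 0.494
F [-2.68 -1.88  5.95] T [-0.417  0.441 -0.049] togo units [ 0.15  0.03 -0.04] tiltx [ 0.002  -0.0023 -1.    ] eff6 0.161
```

{"op": "drive_tool", "data": {
  "series": [
    {"x": 0,"y": 0,"z": 0,"ax": 0.4,"ay": 0,"az": 0},
    {"x": 0,"y": 0,"z": 0,"ax": 0.4,"ay": 0,"az": 0}
  ]
}}

```text
time: 4.95
tool_pos: [0.5562, -0.0866, 0.2276]
tool_rot: [0.695, 0.133, 0.693, -0.135]
contact_force: [-2.0, -0.7, 6.1]
gripper_width: 0.494
```

```bash
python3 st.py .5555 -.0855
```

```text
t 4.95 pos [ 0.5562 -0.0866  0.2276] yaw 68.13 J6 -1.475 w 0.494
F [-2.04 -0.68  6.08] T [-0.467  0.408 -0.04 ] togo units [ 0.15  0.03 -0.04] tiltx [ 0.0019 -0.0024 -1.    ] eff6 0.127
```

{"op": "drive_tool", "data": {
  "series": [
    {"x": 0,"y": 0,"z": 0,"ax": 0.4,"ay": 0,"az": 0},
    {"x": 0,"y": 0,"z": 0,"ax": 0.4,"ay": 0,"az": 0}
  ]
}}

```text
time: 5.12
tool_pos: [0.5562, -0.0866, 0.2276]
tool_rot: [0.693, 0.146, 0.691, -0.147]
contact_force: [-2.4, -1.4, 5.5]
gripper_width: 0.494
```

```bash
python3 st.py .5555 -.0855
```

```text
t 5.12 pos [ 0.5562 -0.0866  0.2276] yaw 66.13 J6 -1.44 w 0.494
F [-2.37 -1.44  5.51] T [-0.446  0.429 -0.015] togo units [ 0.15  0.03 -0.04] tiltx [ 0.0018 -0.0024 -1.    ] eff6 0.137
```

{"op": "drive_tool", "data": {
  "series": [
    {"x": 0,"y": 0,"z": 0,"ax": 0.4,"ay": 0,"az": 0},
    {"x": 0,"y": 0,"z": 0,"ax": 0.4,"ay": 0,"az": 0}
  ]
}}

```text
time: 5.28
tool_pos: [0.5562, -0.0866, 0.2277]
tool_rot: [0.69, 0.158, 0.688, -0.159]
contact_force: [-2.3, -2.0, 5.2]
gripper_width: 0.492
```

```bash
python3 st.py .5555 -.0855;python3 -c "
from h import *
f=cams.grab_frame('wrist');cv2.imwrite('pics/w6.png',f['img'])"
```

```text
t 5.28 pos [ 0.5562 -0.0866  0.2277] yaw 64.12 J6 -1.405 w 0.492
F [-2.25 -2.02  5.22] T [-0.526  0.493 -0.133] togo units [ 0.15  0.03 -0.05] tiltx [ 0.0018 -0.0025 -1.    ] eff6 0.103
```

View pics/w6.png

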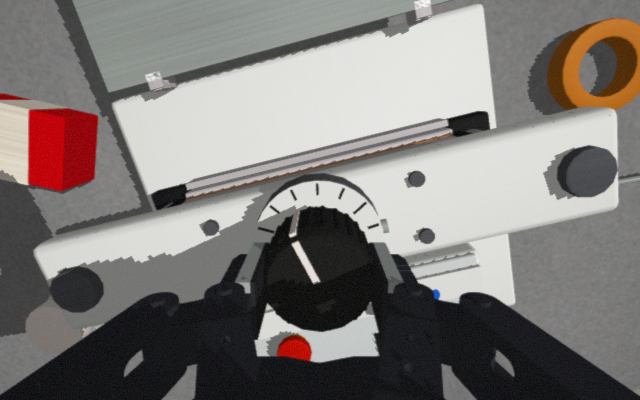

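The line stays fixed in the gripper frame, from (293,240) to (316,283), so nothing is slipping. The torque peaked about 2–3° past the notch and then reversed. Next I'll go to the first notch, at yaw about 52.2.

{"op": "drive_tool", "data": {
  "series": [
    {"x": 0,"y": 0,"z": 0,"ax": 0.8,"ay": 0,"az": 0},
    {"x": 0,"y": 0,"z": 0,"ax": 1.6,"ay": 0,"az": 0},
    {"x": 0,"y": 0,"z": 0,"ax": 2.4,"ay": 0,"az": 0},
    {"x": 0,"y": 0,"z": 0,"ax": 2.4,"ay": 0,"az": 0}
  ]
}}

```text
time: 5.67
tool_pos: [0.5561, -0.0868, 0.2276]
tool_rot: [0.67, 0.229, 0.668, -0.231]
contact_force: [-3.0, -2.4, 6.2]
gripper_width: 0.496
```

```bash
python3 st.py .5555 -.0855
```

```text
t 5.67 pos [ 0.5561 -0.0868  0.2276] yaw 52.05 J6 -1.194 w 0.496
F [-2.96 -2.44  6.23] T [-0.562  0.529 -0.109] togo units [ 0.15  0.03 -0.05] tiltx [ 0.0015 -0.0029 -1.    ] eff6 0.386
```

{"op": "drive_tool", "data": {
  "series": [
    {"x": 0,"y": 0,"z": 0,"ax": 0.2,"ay": 0,"az": 0},
    {"x": 0,"y": 0,"z": 0,"ax": 0.2,"ay": 0,"az": 0}
  ]
}}

```text
time: 5.83
tool_pos: [0.5561, -0.0868, 0.2277]
tool_rot: [0.668, 0.234, 0.666, -0.236]
contact_force: [-2.3, -3.1, 6.4]
gripper_width: 0.492
```

```bash
python3 st.py .5555 -.0855
```

```text
t 5.83 pos [ 0.5561 -0.0868  0.2277] yaw 51.17 J6 -1.179 w 0.492
F [-2.35 -3.14  6.37] T [-0.621  0.503  0.133] togo units [ 0.15  0.03 -0.05] tiltx [ 0.0015 -0.0029 -1.    ] eff6 0.183
```

{"op": "drive_tool", "data": {
  "series": [
    {"x": 0,"y": 0,"z": 0,"ax": 0.2,"ay": 0,"az": 0},
    {"x": 0,"y": 0,"z": 0,"ax": 0.2,"ay": 0,"az": 0}
  ]
}}

```text
time: 6.0
tool_pos: [0.5561, -0.0867, 0.2277]
tool_rot: [0.666, 0.24, 0.664, -0.241]
contact_force: [-1.9, -2.8, 6.1]
gripper_width: 0.493
```

```bash
python3 st.py .5555 -.0855
```

```text
t 6.0 pos [ 0.5561 -0.0867  0.2277] yaw 50.19 J6 -1.162 w 0.493
F [-1.9  -2.84  6.07] T [-0.603  0.578  0.151] togo units [ 0.15  0.02 -0.05] tiltx [ 0.0015 -0.0028 -1.    ] eff6 0.297
```

{"op": "drive_tool", "data": {
  "series": [
    {"x": 0,"y": 0,"z": 0,"ax": 0.2,"ay": 0,"az": 0},
    {"x": 0,"y": 0,"z": 0,"ax": 0.2,"ay": 0,"az": 0}
  ]
}}

```text
time: 6.17
tool_pos: [0.5561, -0.0868, 0.2276]
tool_rot: [0.664, 0.246, 0.662, -0.247]
contact_force: [-3.0, -2.0, 6.0]
gripper_width: 0.489
```

```bash
python3 st.py .5555 -.0855
```

```text
t 6.17 pos [ 0.5561 -0.0868  0.2276] yaw 49.19 J6 -1.144 w 0.489
F [-2.99 -2.02  6.01] T [-0.534  0.579  0.163] togo units [ 0.14  0.02 -0.05] tiltx [ 0.0013 -0.003  -1.    ] eff6 0.26
```

{"op": "drive_tool", "data": {
  "series": [
    {"x": 0,"y": 0,"z": 0,"ax": 0.4,"ay": 0,"az": 0},
    {"x": 0,"y": 0,"z": 0,"ax": 0.4,"ay": 0,"az": 0}
  ]
}}

```text
time: 6.33
tool_pos: [0.556, -0.0869, 0.2276]
tool_rot: [0.659, 0.258, 0.657, -0.259]
contact_force: [-2.5, -2.8, 6.9]
gripper_width: 0.497
```

```bash
python3 st.py .5555 -.0855
```

```text
t 6.33 pos [ 0.556  -0.0869  0.2276] yaw 47.13 J6 -1.108 w 0.497
F [-2.48 -2.85  6.93] T [-0.625  0.607  0.027] togo units [ 0.15  0.03 -0.05] tiltx [ 0.0012 -0.0031 -1.    ] eff6 0.174
```

{"op": "drive_tool", "data": {
  "series": [
    {"x": 0,"y": 0,"z": 0,"ax": 0.4,"ay": 0,"az": 0},
    {"x": 0,"y": 0,"z": 0,"ax": 0.4,"ay": 0,"az": 0}
  ]
}}

```text
time: 6.5
tool_pos: [0.556, -0.0869, 0.2276]
tool_rot: [0.654, 0.269, 0.653, -0.271]
contact_force: [-3.3, -2.7, 6.1]
gripper_width: 0.495
```

```bash
python3 st.py .5555 -.0855
```

```text
t 6.5 pos [ 0.556  -0.0869  0.2276] yaw 45.13 J6 -1.073 w 0.495
F [-3.33 -2.71  6.08] T [-0.566  0.629 -0.041] togo units [ 0.14  0.03 -0.05] tiltx [ 0.0011 -0.003  -1.    ] eff6 0.177
```

{"op": "drive_tool", "data": {
  "series": [
    {"x": 0,"y": 0,"z": 0,"ax": 0.4,"ay": 0,"az": 0},
    {"x": 0,"y": 0,"z": 0,"ax": 0.4,"ay": 0,"az": 0}
  ]
}}

```text
time: 6.67
tool_pos: [0.556, -0.0869, 0.2276]
tool_rot: [0.65, 0.28, 0.648, -0.282]
contact_force: [-3.0, -2.8, 6.1]
gripper_width: 0.496
```

```bash
python3 st.py .5555 -.0855
```

```text
t 6.67 pos [ 0.556  -0.0869  0.2276] yaw 43.12 J6 -1.038 w 0.496
F [-3.04 -2.81  6.12] T [-0.582  0.648 -0.027] togo units [ 0.14  0.03 -0.06] tiltx [ 0.001  -0.0031 -1.    ] eff6 0.167
```

{"op": "drive_tool", "data": {
  "series": [
    {"x": 0,"y": 0,"z": 0,"ax": 0.4,"ay": 0,"az": 0},
    {"x": 0,"y": 0,"z": 0,"ax": 0.4,"ay": 0,"az": 0}
  ]
}}

```text
time: 6.83
tool_pos: [0.5559, -0.087, 0.2276]
tool_rot: [0.645, 0.292, 0.643, -0.293]
contact_force: [-3.3, -2.4, 6.3]
gripper_width: 0.497
```

```bash
python3 st.py .5555 -.0855
```

```text
t 6.83 pos [ 0.5559 -0.087   0.2276] yaw 41.12 J6 -1.003 w 0.497
F [-3.29 -2.43  6.34] T [-0.626  0.758 -0.043] togo units [ 0.15  0.03 -0.06] tiltx [ 9.0e-04 -3.2e-03 -1.0e+00] eff6 0.133
```

{"op": "drive_tool", "data": {
  "series": [
    {"x": 0,"y": 0,"z": 0,"ax": 0.9,"ay": 0,"az": 0},
    {"x": 0,"y": 0,"z": 0,"ax": 1.8,"ay": 0,"az": 0},
    {"x": 0,"y": 0,"z": 0,"ax": 2.6,"ay": 0,"az": 0},
    {"x": 0,"y": 0,"z": 0,"ax": 2.6,"ay": 0,"az": 0}
  ]
}}

```text
time: 7.17
tool_pos: [0.5557, -0.0871, 0.2276]
tool_rot: [0.607, 0.363, 0.606, -0.365]
contact_force: [-4.3, -3.7, 6.4]
gripper_width: 0.492
```

```bash
python3 st.py .5555 -.0855
```

```text
t 7.17 pos [ 0.5557 -0.0871  0.2276] yaw 28.04 J6 -0.775 w 0.492
F [-4.29 -3.73  6.38] T [-0.728  0.806 -0.096] togo units [ 0.14  0.02 -0.06] tiltx [ 3.0e-04 -3.4e-03 -1.0e+00] eff6 0.399
```

{"op": "drive_tool", "data": {
  "series": [
    {"x": 0,"y": 0,"z": 0,"ax": 0.4,"ay": 0,"az": 0},
    {"x": 0,"y": 0,"z": 0,"ax": 0.4,"ay": 0,"az": 0}
  ]
}}

```text
time: 7.33
tool_pos: [0.5557, -0.087, 0.2276]
tool_rot: [0.601, 0.373, 0.599, -0.375]
contact_force: [-3.4, -2.7, 6.7]
gripper_width: 0.495
```

```bash
python3 st.py .5555 -.0855
```

```text
t 7.33 pos [ 0.5557 -0.087   0.2276] yaw 26.15 J6 -0.742 w 0.495
F [-3.44 -2.7   6.7 ] T [-0.674  0.843  0.234] togo units [ 0.14  0.02 -0.06] tiltx [ 3.0e-04 -3.2e-03 -1.0e+00] eff6 0.4
```

{"op": "drive_tool", "data": {
  "series": [
    {"x": 0,"y": 0,"z": 0,"ax": 0.2,"ay": 0,"az": 0},
    {"x": 0,"y": 0,"z": 0,"ax": 0.2,"ay": 0,"az": 0}
  ]
}}

```text
time: 7.5
tool_pos: [0.5557, -0.087, 0.2276]
tool_rot: [0.598, 0.378, 0.596, -0.38]
contact_force: [-4.1, -3.5, 6.9]
gripper_width: 0.494
```

```bash
python3 st.py .5555 -.0855
```

```text
t 7.5 pos [ 0.5557 -0.087   0.2276] yaw 25.18 J6 -0.725 w 0.494
F [-4.07 -3.55  6.87] T [-0.704  0.891  0.192] togo units [ 0.14  0.02 -0.06] tiltx [ 2.0e-04 -3.4e-03 -1.0e+00] eff6 0.265
```

{"op": "drive_tool", "data": {
  "series": [
    {"x": 0,"y": 0,"z": 0,"ax": 0.2,"ay": 0,"az": 0},
    {"x": 0,"y": 0,"z": 0,"ax": 0.2,"ay": 0,"az": 0}
  ]
}}

```text
time: 7.67
tool_pos: [0.5557, -0.0871, 0.2277]
tool_rot: [0.594, 0.383, 0.593, -0.385]
contact_force: [-3.8, -3.4, 6.8]
gripper_width: 0.498
```

```bash
python3 st.py .5555 -.0855
```

```text
t 7.67 pos [ 0.5557 -0.0871  0.2277] yaw 24.17 J6 -0.708 w 0.498
F [-3.75 -3.45  6.75] T [-0.682  0.898  0.196] togo units [ 0.15  0.02 -0.06] tiltx [ 2.0e-04 -3.4e-03 -1.0e+00] eff6 0.216
```

{"op": "drive_tool", "data": {
  "series": [
    {"x": 0,"y": 0,"z": 0,"ax": 0.4,"ay": 0,"az": 0},
    {"x": 0,"y": 0,"z": 0,"ax": 0.4,"ay": 0,"az": 0}
  ]
}}

```text
time: 7.83
tool_pos: [0.5556, -0.0871, 0.2276]
tool_rot: [0.587, 0.394, 0.586, -0.396]
contact_force: [-4.3, -4.2, 6.4]
gripper_width: 0.49
```

```bash
python3 st.py .5555 -.0855
```

```text
t 7.83 pos [ 0.5556 -0.0871  0.2276] yaw 22.12 J6 -0.672 w 0.49
F [-4.27 -4.25  6.43] T [-0.685  0.941  0.017] togo units [ 0.15  0.02 -0.06] tiltx [ 0.     -0.0035 -1.    ] eff6 0.183
```

{"op": "drive_tool", "data": {
  "series": [
    {"x": 0,"y": 0,"z": 0,"ax": 0.4,"ay": 0,"az": 0},
    {"x": 0,"y": 0,"z": 0,"ax": 0.4,"ay": 0,"az": 0}
  ]
}}

```text
time: 8.0
tool_pos: [0.5556, -0.0871, 0.2276]
tool_rot: [0.58, 0.404, 0.579, -0.406]
contact_force: [-5.7, -3.8, 7.5]
gripper_width: 0.496
```

```bash
python3 st.py .5555 -.0855;python3 -c "
from h import *
f=cams.grab_frame('wrist');cv2.imwrite('pics/w7.png',f['img'])"
```

```text
t 8.0 pos [ 0.5556 -0.0871  0.2276] yaw 20.12 J6 -0.637 w 0.496
F [-5.65 -3.8   7.47] T [-0.61   0.943 -0.011] togo units [ 0.14  0.02 -0.06] tiltx [-1.0e-04 -3.5e-03 -1.0e+00] eff6 0.163
```

View pics/w7.png

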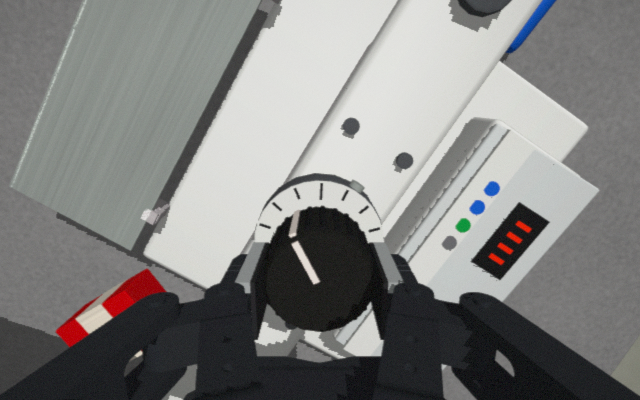

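```bash
cat > ln.py <<'E'
from h import *
import sys
for n in sys.argv[1:]:
    im=cv2.imread(f'pics/{n}.png'); m=(im.min(2)>110).astype(np.uint8)
    roi=np.zeros_like(m); cv2.fillConvexPoly(roi,np.array([[286,236],[299,236],[325,290],[308,290]]),1)
    m&=roi; m[:243]=0
    p=np.argwhere(m)[:,::-1].astype(np.float32)
    vx,vy,x,y=cv2.fitLine(p,cv2.DIST_HUBER,0,.01,.01).ravel(); print(n,len(p),'ang',np.degrees(np.arctan2(vy,vx)).round(2),'x at 265',(x+(265-y)*vx/vy).round(2))
E
python3 ln.py w5 w6 w7
```

```text
w5 319 ang 60.48 x at 265 306.93
w6 363 ang 60.44 x at 265 306.93
w7 353 ang 60.7 x at 265 306.58
```

{"op": "drive_tool", "data": {
  "series": [
    {"x": 0,"y": 0,"z": 0,"ax": 1.1,"ay": 0,"az": 0},
    {"x": 0,"y": 0,"z": 0,"ax": 2.2,"ay": 0,"az": 0},
    {"x": 0,"y": 0,"z": 0,"ax": 3.2,"ay": 0,"az": 0},
    {"x": 0,"y": 0,"z": 0,"ax": 3.2,"ay": 0,"az": 0}
  ]
}}

```text
time: 8.38
tool_pos: [0.5553, -0.0872, 0.2276]
tool_rot: [0.518, 0.481, 0.517, -0.483]
contact_force: [-5.3, -5.1, 7.3]
gripper_width: 0.495
```

```bash
python3 st.py .5555 -.0855
```

```text
t 8.38 pos [ 0.5553 -0.0872  0.2276] yaw 4.0 J6 -0.356 w 0.495
F [-5.3  -5.13  7.29] T [-0.676  1.164 -0.03 ] togo units [ 0.14  0.01 -0.07] tiltx [-0.001  -0.0035 -1.    ] eff6 0.514
```

{"op": "drive_tool", "data": {
  "series": [
    {"x": 0,"y": 0,"z": 0,"ax": 0.4,"ay": 0,"az": 0},
    {"x": 0,"y": 0,"z": 0,"ax": 0.4,"ay": 0,"az": 0}
  ]
}}

```text
time: 8.55
tool_pos: [0.5553, -0.0871, 0.2276]
tool_rot: [0.51, 0.49, 0.509, -0.492]
contact_force: [-6.2, -4.0, 7.4]
gripper_width: 0.49
```

```bash
python3 st.py .5555 -.0855
```

```text
t 8.55 pos [ 0.5553 -0.0871  0.2276] yaw 2.14 J6 -0.323 w 0.49
F [-6.18 -4.03  7.43] T [-0.612  1.14   0.211] togo units [ 0.14  0.01 -0.06] tiltx [-0.001  -0.0033 -1.    ] eff6 0.405
```

{"op": "drive_tool", "data": {
  "series": [
    {"x": 0,"y": 0,"z": 0,"ax": 0.2,"ay": 0,"az": 0},
    {"x": 0,"y": 0,"z": 0,"ax": 0.2,"ay": 0,"az": 0}
  ]
}}

```text
time: 8.72
tool_pos: [0.5552, -0.0871, 0.2276]
tool_rot: [0.506, 0.494, 0.505, -0.496]
contact_force: [-5.8, -3.5, 7.4]
gripper_width: 0.494
```

```bash
python3 st.py .5555 -.0855
```

```text
t 8.72 pos [ 0.5552 -0.0871  0.2276] yaw 1.18 J6 -0.306 w 0.494
F [-5.76 -3.48  7.35] T [-0.608  1.189  0.152] togo units [ 0.14  0.01 -0.06] tiltx [-0.0011 -0.0034 -1.    ] eff6 0.27
```

{"op": "drive_tool", "data": {
  "series": [
    {"x": 0,"y": 0,"z": 0,"ax": 0.2,"ay": 0,"az": 0},
    {"x": 0,"y": 0,"z": 0,"ax": 0.2,"ay": 0,"az": 0}
  ]
}}

```text
time: 8.88
tool_pos: [0.5552, -0.0871, 0.2276]
tool_rot: [0.501, 0.498, 0.5, -0.5]
contact_force: [-5.2, -3.9, 7.5]
gripper_width: 0.493
```

```bash
python3 st.py .5555 -.0855
```

```text
t 8.88 pos [ 0.5552 -0.0871  0.2276] yaw 0.17 J6 -0.289 w 0.493
F [-5.16 -3.9   7.47] T [-0.684  1.19   0.121] togo units [ 0.14  0.01 -0.07] tiltx [-0.0012 -0.0034 -1.    ] eff6 0.218
```

{"op": "drive_tool", "data": {
  "series": [
    {"x": 0,"y": 0,"z": 0,"ax": 0.4,"ay": 0,"az": 0},
    {"x": 0,"y": 0,"z": 0,"ax": 0.4,"ay": 0,"az": 0}
  ]
}}

```text
time: 9.05
tool_pos: [0.5552, -0.0872, 0.2276]
tool_rot: [-0.492, -0.507, -0.491, 0.509]
contact_force: [-6.6, -3.8, 7.3]
gripper_width: 0.493
```

```bash
python3 st.py .5555 -.0855
```

```text
t 9.05 pos [ 0.5552 -0.0872  0.2276] yaw -1.88 J6 -0.253 w 0.493
F [-6.55 -3.81  7.28] T [-0.623  1.247  0.072] togo units [ 0.15  0.01 -0.07] tiltx [-0.0013 -0.0035 -1.    ] eff6 0.197
```

{"op": "drive_tool", "data": {
  "series": [
    {"x": 0,"y": 0,"z": 0,"ax": 0.4,"ay": 0,"az": 0},
    {"x": 0,"y": 0,"z": 0,"ax": 0.4,"ay": 0,"az": 0}
  ]
}}

```text
time: 9.22
tool_pos: [0.5551, -0.0872, 0.2276]
tool_rot: [-0.483, -0.515, -0.482, 0.518]
contact_force: [-5.8, -3.2, 8.2]
gripper_width: 0.495
```

```bash
python3 st.py .5555 -.0855
```

```text
t 9.22 pos [ 0.5551 -0.0872  0.2276] yaw -3.89 J6 -0.218 w 0.495
F [-5.77 -3.15  8.17] T [-0.658  1.28   0.046] togo units [ 0.14  0.01 -0.07] tiltx [-0.0015 -0.0034 -1.    ] eff6 0.178
```

```bash
python3 -c "
from h import *
f=cams.grab_frame('wrist');cv2.imwrite('pics/w8.png',f['img'])"; python3 ln.py w8;python3 st.py .5555 -.0855
```

```text
w8 355 ang 60.68 x at 265 306.51
t 9.27 pos [ 0.5551 -0.0872  0.2276] yaw -3.84 J6 -0.219 w 0.494
F [-5.54 -3.54  7.74] T [-0.643  1.232  0.09 ] togo units [ 0.15  0.01 -0.07] tiltx [-0.0014 -0.0034 -1.    ] eff6 0.1
```

{"op": "drive_tool", "data": {
  "series": [
    {"x": 0,"y": 0,"z": 0,"ax": 0.4,"ay": 0,"az": 0},
    {"x": 0,"y": 0,"z": 0,"ax": 0.4,"ay": 0,"az": 0}
  ]
}}

```text
time: 9.43
tool_pos: [0.5551, -0.0872, 0.2276]
tool_rot: [-0.474, -0.524, -0.473, 0.526]
contact_force: [-7.1, -4.3, 7.7]
gripper_width: 0.495
```

```bash
python3 st.py .5555 -.0855
```

```text
t 9.43 pos [ 0.5551 -0.0872  0.2276] yaw -5.9 J6 -0.183 w 0.495
F [-7.05 -4.31  7.66] T [-0.648  1.288 -0.051] togo units [ 0.14  0.01 -0.07] tiltx [-0.0016 -0.0034 -1.    ] eff6 0.145
```

{"op": "drive_tool", "data": {
  "series": [
    {"x": 0,"y": 0,"z": 0,"ax": 0.4,"ay": 0,"az": 0},
    {"x": 0,"y": 0,"z": 0,"ax": 0.4,"ay": 0,"az": 0}
  ]
}}

```text
time: 9.6
tool_pos: [0.555, -0.0872, 0.2276]
tool_rot: [-0.465, -0.532, -0.464, 0.534]
contact_force: [-6.5, -3.8, 9.3]
gripper_width: 0.497
```

```bash
python3 st.py .5555 -.0855
```

```text
t 9.6 pos [ 0.555  -0.0872  0.2276] yaw -7.9 J6 -0.148 w 0.497
F [-6.53 -3.77  9.28] T [-0.607  1.27  -0.073] togo units [ 0.15  0.01 -0.07] tiltx [-0.0017 -0.0034 -1.    ] eff6 0.125
```

{"op": "drive_tool", "data": {
  "series": [
    {"x": 0,"y": 0,"z": 0,"ax": 0.8,"ay": 0,"az": 0},
    {"x": 0,"y": 0,"z": 0,"ax": 1.6,"ay": 0,"az": 0},
    {"x": 0,"y": 0,"z": 0,"ax": 2.4,"ay": 0,"az": 0},
    {"x": 0,"y": 0,"z": 0,"ax": 2.4,"ay": 0,"az": 0}
  ]
}}

```text
time: 9.93
tool_pos: [0.5548, -0.0871, 0.2276]
tool_rot: [-0.406, -0.578, -0.405, 0.58]
contact_force: [-8.0, -4.2, 8.3]
gripper_width: 0.491
```

```bash
python3 st.py .5555 -.0855
```

```text
t 9.93 pos [ 0.5548 -0.0871  0.2276] yaw -19.97 J6 0.062 w 0.491
F [-8.02 -4.23  8.28] T [-0.553  1.411 -0.103] togo units [ 0.14  0.   -0.07] tiltx [-0.0023 -0.0031 -1.    ] eff6 0.401
```

{"op": "drive_tool", "data": {
  "series": [
    {"x": 0,"y": 0,"z": 0,"ax": 0.3,"ay": 0,"az": 0},
    {"x": 0,"y": 0,"z": 0,"ax": 0.3,"ay": 0,"az": 0}
  ]
}}

```text
time: 10.1
tool_pos: [0.5548, -0.087, 0.2276]
tool_rot: [-0.399, -0.583, -0.398, 0.585]
contact_force: [-7.9, -4.2, 7.8]
gripper_width: 0.49
```

```bash
python3 st.py .5555 -.0855
```

```text
t 10.1 pos [ 0.5548 -0.087   0.2276] yaw -21.36 J6 0.087 w 0.49
F [-7.93 -4.17  7.85] T [-0.464  1.463  0.091] togo units [ 0.14  0.   -0.07] tiltx [-0.0023 -0.003  -1.    ] eff6 0.3
```

{"op": "drive_tool", "data": {
  "series": [
    {"x": 0,"y": 0,"z": 0,"ax": 0.2,"ay": 0,"az": 0},
    {"x": 0,"y": 0,"z": 0,"ax": 0.2,"ay": 0,"az": 0}
  ]
}}

```text
time: 10.27
tool_pos: [0.5548, -0.087, 0.2276]
tool_rot: [-0.394, -0.586, -0.393, 0.589]
contact_force: [-6.9, -3.9, 8.5]
gripper_width: 0.493
```

```bash
python3 st.py .5555 -.0855
```

```text
t 10.27 pos [ 0.5548 -0.087   0.2276] yaw -22.32 J6 0.104 w 0.493
F [-6.87 -3.92  8.55] T [-0.492  1.418  0.27 ] togo units [ 0.14  0.   -0.07] tiltx [-0.0023 -0.0029 -1.    ] eff6 0.364
```

{"op": "drive_tool", "data": {
  "series": [
    {"x": 0,"y": 0,"z": 0,"ax": 0.2,"ay": 0,"az": 0},
    {"x": 0,"y": 0,"z": 0,"ax": 0.2,"ay": 0,"az": 0}
  ]
}}

```text
time: 10.43
tool_pos: [0.5548, -0.0871, 0.2276]
tool_rot: [-0.389, -0.59, -0.388, 0.592]
contact_force: [-7.5, -3.9, 8.6]
gripper_width: 0.496
```

```bash
python3 st.py .5555 -.0855
```

```text
t 10.43 pos [ 0.5548 -0.0871  0.2276] yaw -23.35 J6 0.121 w 0.496
F [-7.49 -3.94  8.55] T [-0.52   1.456  0.104] togo units [ 0.14  0.   -0.07] tiltx [-0.0024 -0.0031 -1.    ] eff6 0.142
```

{"op": "drive_tool", "data": {
  "series": [
    {"x": 0,"y": 0,"z": 0,"ax": 1.0,"ay": 0,"az": 0},
    {"x": 0,"y": 0,"z": 0,"ax": 2.0,"ay": 0,"az": 0},
    {"x": 0,"y": 0,"z": 0,"ax": 2.0,"ay": 0,"az": 0}
  ]
}}

```text
time: 10.68
tool_pos: [0.5546, -0.087, 0.2276]
tool_rot: [-0.335, -0.622, -0.334, 0.624]
contact_force: [-9.0, -4.4, 8.5]
gripper_width: 0.497
```

```bash
python3 st.py .5555 -.0855
```

```text
t 10.68 pos [ 0.5546 -0.087   0.2276] yaw -33.51 J6 0.299 w 0.497
F [-8.96 -4.39  8.48] T [-0.448  1.58  -0.033] togo units [ 0.14 -0.   -0.07] tiltx [-0.003  -0.0028 -1.    ] eff6 0.473
```

{"op": "drive_tool", "data": {
  "series": [
    {"x": 0,"y": 0,"z": 0,"ax": 1.0,"ay": 0,"az": 0},
    {"x": 0,"y": 0,"z": 0,"ax": 2.0,"ay": 0,"az": 0},
    {"x": 0,"y": 0,"z": 0,"ax": 2.0,"ay": 0,"az": 0}
  ]
}}

```text
time: 10.93
tool_pos: [0.5544, -0.0869, 0.2276]
tool_rot: [-0.279, -0.648, -0.279, 0.651]
contact_force: [-9.1, -4.6, 9.2]
gripper_width: 0.495
```

```bash
python3 st.py .5555 -.0855
```

```text
t 10.93 pos [ 0.5544 -0.0869  0.2276] yaw -43.51 J6 0.473 w 0.495
F [-9.08 -4.56  9.24] T [-0.369  1.662 -0.018] togo units [ 0.14 -0.01 -0.07] tiltx [-0.0035 -0.0025 -1.    ] eff6 0.461
```

{"op": "drive_tool", "data": {
  "series": [
    {"x": 0,"y": 0,"z": 0,"ax": 0.3,"ay": 0,"az": 0},
    {"x": 0,"y": 0,"z": 0,"ax": 0.3,"ay": 0,"az": 0}
  ]
}}

```text
time: 11.1
tool_pos: [0.5544, -0.0868, 0.2276]
tool_rot: [-0.272, -0.652, -0.271, 0.654]
contact_force: [-9.6, -3.8, 9.1]
gripper_width: 0.493
```

```bash
python3 st.py .5555 -.0855
```

```text
t 11.1 pos [ 0.5544 -0.0868  0.2276] yaw -44.86 J6 0.497 w 0.493
F [-9.58 -3.79  9.11] T [-0.278  1.638  0.065] togo units [ 0.14 -0.01 -0.07] tiltx [-0.0034 -0.0023 -1.    ] eff6 0.25
```

{"op": "drive_tool", "data": {
  "series": [
    {"x": 0,"y": 0,"z": 0,"ax": 0.2,"ay": 0,"az": 0},
    {"x": 0,"y": 0,"z": 0,"ax": 0.2,"ay": 0,"az": 0}
  ]
}}

```text
time: 11.27
tool_pos: [0.5544, -0.0867, 0.2276]
tool_rot: [-0.266, -0.654, -0.266, 0.657]
contact_force: [-9.3, -3.4, 9.1]
gripper_width: 0.497
```

```bash
python3 st.py .5555 -.0855
```

```text
t 11.27 pos [ 0.5544 -0.0867  0.2276] yaw -45.82 J6 0.514 w 0.497
F [-9.3  -3.4   9.13] T [-0.268  1.722  0.225] togo units [ 0.15 -0.01 -0.06] tiltx [-0.0034 -0.0022 -1.    ] eff6 0.316
```

{"op": "drive_tool", "data": {
  "series": [
    {"x": 0,"y": 0,"z": 0,"ax": 0.2,"ay": 0,"az": 0},
    {"x": 0,"y": 0,"z": 0,"ax": 0.2,"ay": 0,"az": 0}
  ]
}}

```text
time: 11.43
tool_pos: [0.5544, -0.0867, 0.2276]
tool_rot: [-0.261, -0.656, -0.26, 0.659]
contact_force: [-9.3, -3.1, 8.5]
gripper_width: 0.493
```

```bash
python3 st.py .5555 -.0855
```

```text
t 11.43 pos [ 0.5544 -0.0867  0.2276] yaw -46.8 J6 0.531 w 0.493
F [-9.3  -3.13  8.47] T [-0.241  1.628  0.318] togo units [ 0.14 -0.   -0.06] tiltx [-0.0034 -0.0022 -1.    ] eff6 0.428
```

{"op": "drive_tool", "data": {
  "series": [
    {"x": 0,"y": 0,"z": 0,"ax": 0.15,"ay": 0,"az": 0},
    {"x": 0,"y": 0,"z": 0,"ax": 0.15,"ay": 0,"az": 0}
  ]
}}

```text
time: 11.6
tool_pos: [0.5544, -0.0868, 0.2276]
tool_rot: [-0.256, -0.658, -0.255, 0.661]
contact_force: [-9.6, -3.1, 8.4]
gripper_width: 0.492
```

```bash
python3 st.py .5555 -.0855
```

```text
t 11.6 pos [ 0.5544 -0.0868  0.2276] yaw -47.59 J6 0.545 w 0.492
F [-9.56 -3.09  8.4 ] T [-0.318  1.764  0.088] togo units [ 0.14 -0.01 -0.07] tiltx [-0.0035 -0.0023 -1.    ] eff6 0.116
```

{"op": "drive_tool", "data": {
  "series": [
    {"x": 0,"y": 0,"z": 0,"ax": 1.0,"ay": 0,"az": 0},
    {"x": 0,"y": 0,"z": 0,"ax": 2.0,"ay": 0,"az": 0},
    {"x": 0,"y": 0,"z": 0,"ax": 2.0,"ay": 0,"az": 0}
  ]
}}

```text
time: 11.85
tool_pos: [0.5543, -0.0866, 0.2276]
tool_rot: [-0.197, -0.678, -0.196, 0.681]
contact_force: [-10.1, -2.3, 9.4]
gripper_width: 0.494
```

```bash
python3 st.py .5555 -.0855
```

```text
t 11.85 pos [ 0.5543 -0.0866  0.2276] yaw -57.75 J6 0.722 w 0.494
F [-10.1   -2.35   9.4 ] T [-0.164  1.773 -0.024] togo units [ 0.14 -0.01 -0.07] tiltx [-0.0039 -0.0019 -1.    ] eff6 0.471
```

{"op": "drive_tool", "data": {
  "series": [
    {"x": 0,"y": 0,"z": 0,"ax": 1.0,"ay": 0,"az": 0},
    {"x": 0,"y": 0,"z": 0,"ax": 1.9,"ay": 0,"az": 0},
    {"x": 0,"y": 0,"z": 0,"ax": 1.9,"ay": 0,"az": 0}
  ]
}}

```text
time: 12.1
tool_pos: [0.5542, -0.0865, 0.2276]
tool_rot: [-0.14, -0.692, -0.139, 0.695]
contact_force: [-10.9, -3.5, 10.0]
gripper_width: 0.496
```

```bash
python3 st.py .5555 -.0855
```

```text
t 12.1 pos [ 0.5542 -0.0865  0.2276] yaw -67.24 J6 0.888 w 0.496
F [-10.91  -3.48  10.  ] T [-0.02   1.759 -0.058] togo units [ 0.14 -0.02 -0.06] tiltx [-0.0041 -0.0015 -1.    ] eff6 0.383
```

{"op": "drive_tool", "data": {
  "series": [
    {"x": 0,"y": 0,"z": 0,"ax": 0.3,"ay": 0,"az": 0},
    {"x": 0,"y": 0,"z": 0,"ax": 0.3,"ay": 0,"az": 0}
  ]
}}

```text
time: 12.27
tool_pos: [0.5542, -0.0864, 0.2276]
tool_rot: [-0.131, -0.693, -0.131, 0.696]
contact_force: [-10.7, -2.4, 10.1]
gripper_width: 0.493
```

```bash
python3 st.py .5555 -.0855
```

```text
t 12.27 pos [ 0.5542 -0.0864  0.2276] yaw -68.61 J6 0.912 w 0.493
F [-10.74  -2.39  10.15] T [-0.018  1.707  0.056] togo units [ 0.14 -0.01 -0.06] tiltx [-0.004  -0.0013 -1.    ] eff6 0.228
```

{"op": "drive_tool", "data": {
  "series": [
    {"x": 0,"y": 0,"z": 0,"ax": 0.2,"ay": 0,"az": 0},
    {"x": 0,"y": 0,"z": 0,"ax": 0.2,"ay": 0,"az": 0}
  ]
}}

```text
time: 12.43
tool_pos: [0.5542, -0.0863, 0.2276]
tool_rot: [-0.126, -0.694, -0.125, 0.697]
contact_force: [-10.5, -3.3, 9.9]
gripper_width: 0.496
```

```bash
python3 st.py .5555 -.0855
```

```text
t 12.43 pos [ 0.5542 -0.0863  0.2276] yaw -69.57 J6 0.928 w 0.496
F [-10.51  -3.28   9.91] T [-0.002  1.777  0.235] togo units [ 0.14 -0.01 -0.06] tiltx [-0.004  -0.0012 -1.    ] eff6 0.293
```

{"op": "drive_tool", "data": {
  "series": [
    {"x": 0,"y": 0,"z": 0,"ax": 0.2,"ay": 0,"az": 0},
    {"x": 0,"y": 0,"z": 0,"ax": 0.2,"ay": 0,"az": 0}
  ]
}}

```text
time: 12.6
tool_pos: [0.5542, -0.0863, 0.2276]
tool_rot: [-0.12, -0.695, -0.119, 0.698]
contact_force: [-10.0, -2.6, 9.4]
gripper_width: 0.496
```

```bash
python3 st.py .5555 -.0855
```

```text
t 12.6 pos [ 0.5542 -0.0863  0.2276] yaw -70.55 J6 0.946 w 0.496
F [-10.01  -2.64   9.45] T [-0.     1.776  0.281] togo units [ 0.14 -0.01 -0.06] tiltx [-0.004  -0.0012 -1.    ] eff6 0.402
```

{"op": "drive_tool", "data": {
  "series": [
    {"x": 0,"y": 0,"z": 0,"ax": 0.15,"ay": 0,"az": 0},
    {"x": 0,"y": 0,"z": 0,"ax": 0.15,"ay": 0,"az": 0}
  ]
}}

```text
time: 12.77
tool_pos: [0.5542, -0.0864, 0.2276]
tool_rot: [-0.115, -0.696, -0.115, 0.699]
contact_force: [-10.5, -2.1, 10.2]
gripper_width: 0.493
```

```bash
python3 st.py .5555 -.0855
```

```text
t 12.77 pos [ 0.5542 -0.0864  0.2276] yaw -71.32 J6 0.959 w 0.493
F [-10.5   -2.09  10.21] T [-0.021  1.853  0.149] togo units [ 0.14 -0.02 -0.06] tiltx [-0.0042 -0.0013 -1.    ] eff6 0.152
```

{"op": "drive_tool", "data": {
  "series": [
    {"x": 0,"y": 0,"z": 0,"ax": 1.0,"ay": 0,"az": 0},
    {"x": 0,"y": 0,"z": 0,"ax": 2.0,"ay": 0,"az": 0},
    {"x": 0,"y": 0,"z": 0,"ax": 2.0,"ay": 0,"az": 0}
  ]
}}

```text
time: 13.02
tool_pos: [0.5541, -0.0862, 0.2276]
tool_rot: [-0.053, -0.704, -0.052, 0.707]
contact_force: [-10.9, -2.1, 9.9]
gripper_width: 0.497
```

```bash
python3 st.py .5555 -.0855
```

```text
t 13.02 pos [ 0.5541 -0.0862  0.2276] yaw -81.49 J6 1.136 w 0.497
F [-10.85  -2.06   9.85] T [ 0.118  1.783 -0.04 ] togo units [ 0.14 -0.02 -0.06] tiltx [-4.3e-03 -8.0e-04 -1.0e+00] eff6 0.481
```

{"op": "drive_tool", "data": {
  "series": [
    {"x": 0,"y": 0,"z": 0,"ax": 1.0,"ay": 0,"az": 0},
    {"x": 0,"y": 0,"z": 0,"ax": 1.9,"ay": 0,"az": 0},
    {"x": 0,"y": 0,"z": 0,"ax": 1.9,"ay": 0,"az": 0}
  ]
}}

```text
time: 13.27
tool_pos: [0.5541, -0.0861, 0.2276]
tool_rot: [0.006, -0.706, 0.006, 0.709]
contact_force: [-12.1, -1.7, 10.1]
gripper_width: 0.495
```

```bash
python3 st.py .5555 -.0855
```

```text
t 13.27 pos [ 0.5541 -0.0861  0.2276] yaw -90.99 J6 1.302 w 0.495
F [-12.06  -1.69  10.12] T [ 0.236  1.708 -0.146] togo units [ 0.14 -0.02 -0.06] tiltx [-4.2e-03 -3.0e-04 -1.0e+00] eff6 0.337
```

{"op": "drive_tool", "data": {
  "series": [
    {"x": 0,"y": 0,"z": 0,"ax": 0.3,"ay": 0,"az": 0},
    {"x": 0,"y": 0,"z": 0,"ax": 0.3,"ay": 0,"az": 0}
  ]
}}

```text
time: 13.43
tool_pos: [0.5541, -0.0859, 0.2276]
tool_rot: [0.014, -0.705, 0.015, 0.708]
contact_force: [-11.3, -1.3, 10.2]
gripper_width: 0.496
```

```bash
python3 st.py .5555 -.0855
```

```text
t 13.43 pos [ 0.5541 -0.0859  0.2276] yaw -92.36 J6 1.326 w 0.496
F [-11.32  -1.29  10.16] T [0.268 1.753 0.036] togo units [ 0.14 -0.02 -0.05] tiltx [-4.1e-03 -2.0e-04 -1.0e+00] eff6 0.197
```

{"op": "drive_tool", "data": {
  "series": [
    {"x": 0,"y": 0,"z": 0,"ax": 0.2,"ay": 0,"az": 0},
    {"x": 0,"y": 0,"z": 0,"ax": 0.2,"ay": 0,"az": 0}
  ]
}}

```text
time: 13.6
tool_pos: [0.5541, -0.0859, 0.2276]
tool_rot: [0.02, -0.705, 0.021, 0.708]
contact_force: [-10.9, -0.4, 10.5]
gripper_width: 0.495
```

```bash
python3 st.py .5555 -.0855
```

```text
t 13.6 pos [ 0.5541 -0.0859  0.2276] yaw -93.32 J6 1.343 w 0.495
F [-10.88  -0.42  10.45] T [0.261 1.7   0.235] togo units [ 0.14 -0.02 -0.05] tiltx [-4.1e-03 -1.0e-04 -1.0e+00] eff6 0.27
```

{"op": "drive_tool", "data": {
  "series": [
    {"x": 0,"y": 0,"z": 0,"ax": 0.2,"ay": 0,"az": 0},
    {"x": 0,"y": 0,"z": 0,"ax": 0.2,"ay": 0,"az": 0}
  ]
}}

```text
time: 13.77
tool_pos: [0.5542, -0.0858, 0.2276]
tool_rot: [0.026, -0.705, 0.027, 0.708]
contact_force: [-10.5, -0.1, 10.2]
gripper_width: 0.491
```

```bash
python3 st.py .5555 -.0855
```

```text
t 13.77 pos [ 0.5542 -0.0858  0.2276] yaw -94.3 J6 1.36 w 0.491
F [-10.46  -0.14  10.16] T [0.322 1.688 0.323] togo units [ 0.14 -0.02 -0.05] tiltx [-4.1e-03 -1.0e-04 -1.0e+00] eff6 0.391
```

{"op": "drive_tool", "data": {
  "series": [
    {"x": 0,"y": 0,"z": 0,"ax": 0.15,"ay": 0,"az": 0},
    {"x": 0,"y": 0,"z": 0,"ax": 0.15,"ay": 0,"az": 0}
  ]
}}

```text
time: 13.93
tool_pos: [0.5541, -0.0858, 0.2276]
tool_rot: [0.031, -0.705, 0.031, 0.708]
contact_force: [-11.3, -0.8, 9.6]
gripper_width: 0.495
```

```bash
python3 st.py .5555 -.0855
```

```text
t 13.93 pos [ 0.5541 -0.0858  0.2276] yaw -95.04 J6 1.373 w 0.495
F [-11.31  -0.85   9.63] T [0.352 1.715 0.187] togo units [ 0.14 -0.02 -0.05] tiltx [-4.1e-03 -1.0e-04 -1.0e+00] eff6 0.283
```

{"op": "drive_tool", "data": {
  "series": [
    {"x": 0,"y": 0,"z": 0,"ax": 0.15,"ay": 0,"az": 0},
    {"x": 0,"y": 0,"z": 0,"ax": 0.15,"ay": 0,"az": 0}
  ]
}}

```text
time: 14.1
tool_pos: [0.5541, -0.0858, 0.2276]
tool_rot: [0.036, -0.705, 0.036, 0.708]
contact_force: [-11.3, -0.6, 9.9]
gripper_width: 0.495
```

```bash
python3 st.py .5555 -.0855; python3 -c "
from h import *
f=cams.grab_frame('wrist');cv2.imwrite('pics/w9.png',f['img'])"; python3 ln.py w9
```

```text
t 14.1 pos [ 0.5541 -0.0858  0.2276] yaw -95.8 J6 1.386 w 0.495
F [-11.26  -0.58   9.85] T [0.313 1.752 0.173] togo units [ 0.14 -0.02 -0.05] tiltx [-4.2e-03 -1.0e-04 -1.0e+00] eff6 0.248
w9 300 ang 60.62 x at 265 307.0
```

{"op": "drive_tool", "data": {
  "series": [
    {"x": 0,"y": 0,"z": 0,"ax": 0.2,"ay": 0,"az": 0},
    {"x": 0,"y": 0,"z": 0,"ax": 0.2,"ay": 0,"az": 0}
  ]
}}

```text
time: 14.32
tool_pos: [0.5541, -0.0858, 0.2276]
tool_rot: [0.042, -0.704, 0.042, 0.707]
contact_force: [-11.9, -1.0, 9.9]
gripper_width: 0.494
```

```bash
python3 st.py .5555 -.0855
```

```text
t 14.32 pos [ 0.5541 -0.0858  0.2276] yaw -96.79 J6 1.404 w 0.494
F [-11.94  -0.97   9.92] T [0.336 1.775 0.36 ] togo units [ 0.14 -0.02 -0.05] tiltx [-0.0043 -0.     -1.    ] eff6 0.411
```

{"op": "drive_tool", "data": {
  "series": [
    {"x": 0,"y": 0,"z": 0,"ax": 0.2,"ay": 0,"az": 0},
    {"x": 0,"y": 0,"z": 0,"ax": 0.2,"ay": 0,"az": 0}
  ]
}}

```text
time: 14.48
tool_pos: [0.5541, -0.0858, 0.2276]
tool_rot: [0.048, -0.704, 0.048, 0.707]
contact_force: [-11.5, -0.1, 10.8]
gripper_width: 0.493
```

```bash
python3 st.py .5555 -.0855
```

```text
t 14.48 pos [ 0.5541 -0.0858  0.2276] yaw -97.8 J6 1.421 w 0.493
F [-11.51  -0.08  10.78] T [0.327 1.763 0.211] togo units [ 0.14 -0.02 -0.06] tiltx [-4.4e-03 -1.0e-04 -1.0e+00] eff6 0.34
```

{"op": "drive_tool", "data": {
  "series": [
    {"x": 0,"y": 0,"z": 0,"ax": 0.4,"ay": 0,"az": 0},
    {"x": 0,"y": 0,"z": 0,"ax": 0.4,"ay": 0,"az": 0}
  ]
}}

```text
time: 14.65
tool_pos: [0.554, -0.0858, 0.2276]
tool_rot: [0.06, -0.703, 0.061, 0.706]
contact_force: [-12.0, -1.2, 10.8]
gripper_width: 0.496
```

```bash
python3 st.py .5555 -.0855
```

```text
t 14.65 pos [ 0.554  -0.0858  0.2276] yaw -99.8 J6 1.456 w 0.496
F [-11.97  -1.23  10.77] T [0.379 1.824 0.459] togo units [ 0.14 -0.02 -0.06] tiltx [-0.0047 -0.     -1.    ] eff6 0.585
```

The torque isn't dropping and is uneven. I'll stop and check for slip against the line.

```bash
python3 -c "
from h import *
f=cams.grab_frame('wrist');cv2.imwrite('pics/w10.png',f['img'])"; python3 ln.py w5 w8 w9 w10; python3 st.py
```

```text
w5 319 ang 60.48 x at 265 306.93
w8 355 ang 60.68 x at 265 306.51
w9 300 ang 60.62 x at 265 307.0
w10 293 ang 60.46 x at 265 307.07
t 14.7 pos [ 0.554  -0.0858  0.2276] yaw -99.76 J6 1.455 w 0.498
F [-12.14  -0.51  10.63] T [0.359 1.798 0.426] togo units [ 0.14 -0.03 -0.1 ] tiltx [-0.0047  0.     -1.    ] eff6 0.481
```

View pics/w10.png

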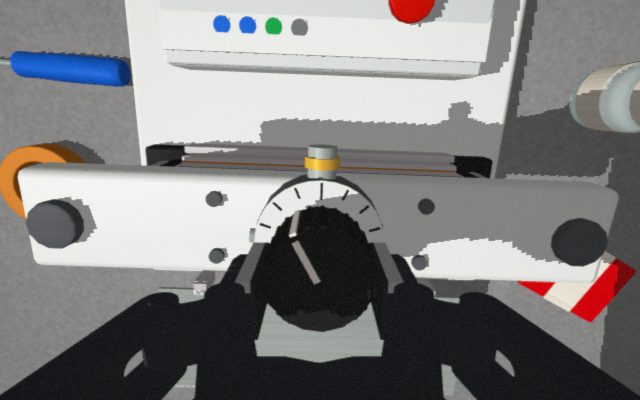

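```bash
python3 -c "
import cv2,numpy as np
a=[]
for n in ('w8','w9','w10'):
    im=cv2.imread(f'pics/{n}.png')[200:340,250:390]; im=cv2.convertScaleAbs(im,alpha=2.2,beta=10); a.append(cv2.resize(im,None,fx=1.85,fy=1.85,interpolation=cv2.INTER_CUBIC))
cv2.imwrite('pics/cmp.png',np.hstack(a))"
```

```text
(no output)
```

View pics/cmp.png

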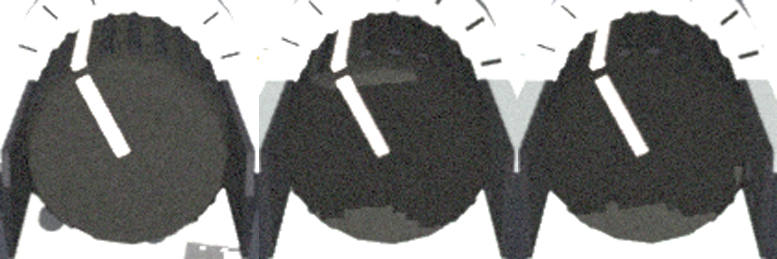

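{"op": "drive_tool", "data": {
  "series": [
    {"x": 0,"y": 0,"z": 0,"ax": 0,"ay": 0,"az": 0},
    {"x": 0,"y": 0,"z": 0,"ax": 0,"ay": 0,"az": 0}
  ]
}}

```text
time: 14.87
tool_pos: [0.554, -0.0858, 0.2276]
tool_rot: [0.06, -0.703, 0.06, 0.706]
contact_force: [-12.5, 0.3, 10.5]
gripper_width: 0.497
```

```bash
python3 st.py
```

```text
t 14.87 pos [ 0.554  -0.0858  0.2276] yaw -99.74 J6 1.455 w 0.497
F [-12.52   0.32  10.46] T [0.264 1.818 0.46 ] togo units [ 0.14 -0.03 -0.09] tiltx [-0.0046  0.     -1.    ] eff6 0.443
```

{"op": "drive_tool", "data": {
  "series": [
    {"x": 0,"y": 0,"z": 0,"ax": 0.1,"ay": 0,"az": 0},
    {"x": 0,"y": 0,"z": 0,"ax": 0.1,"ay": 0,"az": 0}
  ]
}}

```text
time: 15.03
tool_pos: [0.5539, -0.0857, 0.2276]
tool_rot: [0.063, -0.703, 0.063, 0.706]
contact_force: [-12.1, -0.1, 10.5]
gripper_width: 0.494
```

```bash
python3 st.py
```

```text
t 15.03 pos [ 0.5539 -0.0857  0.2276] yaw -100.24 J6 1.464 w 0.494
F [-12.11  -0.11  10.48] T [0.358 1.813 0.544] togo units [ 0.14 -0.03 -0.1 ] tiltx [-0.0047  0.     -1.    ] eff6 0.588
```

Torque now rises about 0.1 N·m per 0.5°, but the angle doesn't fit the 24° grid. Before trusting it as the stop, I'll check whether a finger is touching the small pin beside the ring, at about (252,238) in w10.

```bash
python3 -c "
from h import *
a=[]
for n,(x,y) in (('w4',(380,240)),('w10',(255,240)),('w7',(355,190))):
    im=cv2.imread(f'pics/{n}.png')[y-50:y+50,x-50:x+50]; a.append(cv2.resize(im,None,fx=2.6,fy=2.6,interpolation=cv2.INTER_CUBIC))
cv2.imwrite('pics/lug.png',np.hstack(a))
g=cams.grab_frame('scene');cv2.imwrite('pics/s2.png',cv2.resize(g['img'][95:215,210:340],None,fx=6,fy=5,interpolation=cv2.INTER_CUBIC))
"
```

```text
(no output)
```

View pics/lug.png

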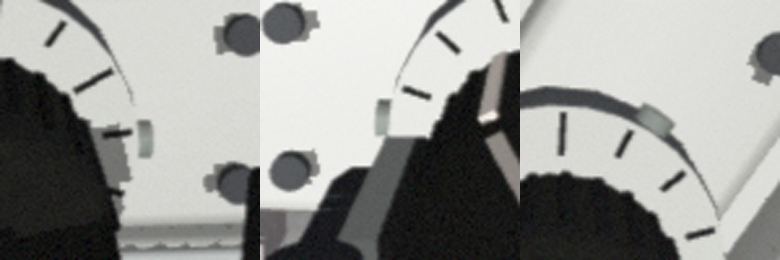

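View pics/s2.png

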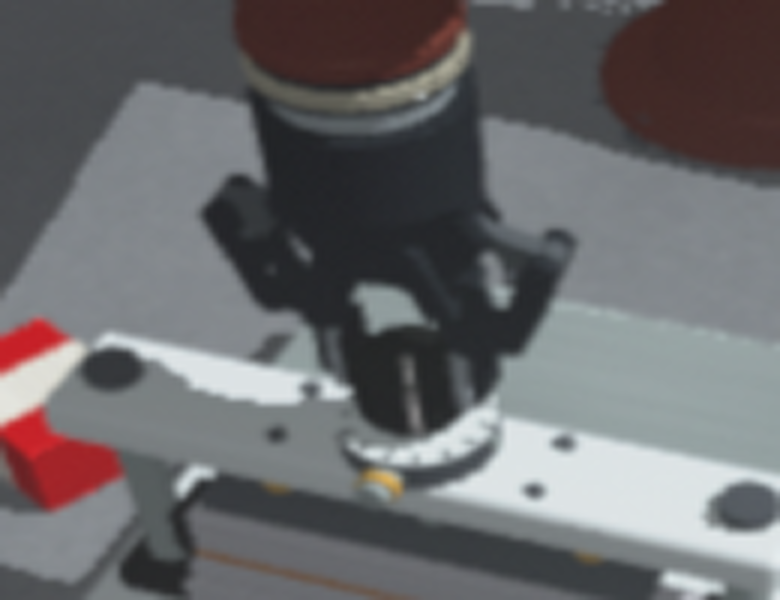

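```bash
python3 - <<'E'
from h import *
# line on knob top: use w3-type calibration from current wrist camera relative to tool
s=sensors.state(); f=cams.grab_frame('wrist'); T=np.array(f['cam_to_world']); M=rot(s).as_matrix()
Tt=np.eye(4);Tt[:3,:3]=M;Tt[:3,3]=s['tool_pos']; H=np.linalg.inv(Tt)@T  # cam in tool
def lineyaw(name,pos,yaw,zt=.251):
    im=cv2.imread(f'pics/{name}.png'); 
    y=np.radians(yaw); Mt=np.array([[0,np.cos(y),np.sin(y)],[0,np.sin(y),-np.cos(y)],[-1,0,0]]).astype(float)
    W=np.eye(4);W[:3,:3]=Mt;W[:3,3]=pos; g=dict(camera_matrix=f['camera_matrix'],cam_to_world=W@H)
    c=proj(g,[.5555,-.0855,.251])
    m=(im.min(2)>105).astype(np.uint8)
    d=np.hypot(*(np.indices(m.shape)[::-1]-c[:,None,None])); m[d>0.8*abs(proj(g,np.array([.5555,-.0855,.251])+.022*Mt[:,1])[0]-c[0])]=0
    n,l,st,cc=cv2.connectedComponentsWithStats(m); k=1+np.argmax(st[1:,4])
    p=np.argwhere(l==k)[:,::-1].astype(np.float32)
    vx,vy,x,yy=cv2.fitLine(p,cv2.DIST_HUBER,0,.01,.01).ravel()
    a=onz(g,x-20*vx,yy-20*vy,zt);b=onz(g,x+20*vx,yy+20*vy,zt);dd=(a-b) if vy>0 else b-a
    print(name,st[k],'worldyaw',np.degrees(np.arctan2(dd[1],dd[0])).round(2),'rel hand',(np.degrees(np.arctan2(dd[1],dd[0]))-yaw).round(2)%360)
lineyaw('w3',[.556,-.0865,.2785],76.22)
lineyaw('w4',[.5553,-.0855,.2253],76.2)
lineyaw('w5',[.5563,-.0864,.2276],76.19)
lineyaw('w8',[.5551,-.0872,.2276],-3.84)
lineyaw('w10',[.554,-.0858,.2276],-99.76)
E
python3 st.py
```

```text
w3 [302 206  18  28 178] worldyaw -168.21 rel hand 115.57
w4 [292 250  26  39 279] worldyaw -167.66 rel hand 116.13999999999999
w5 [294 245  25  39 297] worldyaw -167.74 rel hand 116.07
w8 [293 244  27  41 338] worldyaw 112.53 rel hand 116.37
w10 [293 243  27  41 287] worldyaw 16.91 rel hand 116.67
t 15.13 pos [ 0.5539 -0.0857  0.2276] yaw -100.23 J6 1.464 w 0.491
F [-12.84  -0.82  11.24] T [0.302 1.778 0.537] togo units [ 0.14 -0.03 -0.1 ] tiltx [-0.0047  0.     -1.    ] eff6 0.533
```

The knob has turned 175.6° with the hand and hasn't slipped. Torque is 0.54 N·m, above any click peak, and rising at about 0.2 N·m per degree. I'll add one tiny step to confirm it's solid.

{"op": "drive_tool", "data": {
  "series": [
    {"x": 0,"y": 0,"z": 0,"ax": 0.06,"ay": 0,"az": 0},
    {"x": 0,"y": 0,"z": 0,"ax": 0.06,"ay": 0,"az": 0}
  ]
}}

```text
time: 15.3
tool_pos: [0.5539, -0.0857, 0.2276]
tool_rot: [0.065, -0.702, 0.065, 0.706]
contact_force: [-11.7, -1.4, 9.8]
gripper_width: 0.498
```

```bash
python3 st.py
```

```text
t 15.3 pos [ 0.5539 -0.0857  0.2276] yaw -100.52 J6 1.469 w 0.498
F [-11.72  -1.39   9.84] T [0.375 1.864 0.628] togo units [ 0.14 -0.03 -0.1 ] tiltx [-0.0047  0.     -1.    ] eff6 0.617
```

That's 0.63 N·m and solid, so the knob is at the stop. Now I'll back off, reading the torque as I go.

{"op": "drive_tool", "data": {
  "series": [
    {"x": 0,"y": 0,"z": 0,"ax": -0.5,"ay": 0,"az": 0},
    {"x": 0,"y": 0,"z": 0,"ax": -0.5,"ay": 0,"az": 0}
  ]
}}

```text
time: 15.47
tool_pos: [0.5541, -0.0858, 0.2276]
tool_rot: [0.049, -0.704, 0.049, 0.707]
contact_force: [-11.6, -1.1, 10.9]
gripper_width: 0.495
```

```bash
python3 st.py
```

```text
t 15.47 pos [ 0.5541 -0.0858  0.2276] yaw -97.98 J6 1.425 w 0.495
F [-11.59  -1.06  10.87] T [0.266 1.789 0.48 ] togo units [ 0.14 -0.02 -0.09] tiltx [-0.0044 -0.     -1.    ] eff6 0.17
```

{"op": "drive_tool", "data": {
  "series": [
    {"x": 0,"y": 0,"z": 0,"ax": -0.4,"ay": 0,"az": 0},
    {"x": 0,"y": 0,"z": 0,"ax": -0.4,"ay": 0,"az": 0}
  ]
}}

```text
time: 15.63
tool_pos: [0.5541, -0.0858, 0.2276]
tool_rot: [0.037, -0.705, 0.037, 0.708]
contact_force: [-11.3, -1.3, 10.4]
gripper_width: 0.495
```

```bash
python3 st.py
```

```text
t 15.63 pos [ 0.5541 -0.0858  0.2276] yaw -96.02 J6 1.39 w 0.495
F [-11.25  -1.26  10.36] T [0.324 1.787 0.273] togo units [ 0.14 -0.02 -0.09] tiltx [-0.0042 -0.     -1.    ] eff6 0.052
```

{"op": "drive_tool", "data": {
  "series": [
    {"x": 0,"y": 0,"z": 0,"ax": -0.4,"ay": 0,"az": 0},
    {"x": 0,"y": 0,"z": 0,"ax": -0.4,"ay": 0,"az": 0}
  ]
}}

```text
time: 15.8
tool_pos: [0.5541, -0.0859, 0.2276]
tool_rot: [0.025, -0.705, 0.025, 0.708]
contact_force: [-11.3, -0.5, 10.8]
gripper_width: 0.493
```

```bash
python3 st.py
```

```text
t 15.8 pos [ 0.5541 -0.0859  0.2276] yaw -94.03 J6 1.355 w 0.493
F [-11.33  -0.45  10.78] T [0.264 1.748 0.192] togo units [ 0.14 -0.02 -0.09] tiltx [-4.1e-03 -1.0e-04 -1.0e+00] eff6 0.048
```

{"op": "drive_tool", "data": {
  "series": [
    {"x": 0,"y": 0,"z": 0,"ax": -0.4,"ay": 0,"az": 0},
    {"x": 0,"y": 0,"z": 0,"ax": -0.4,"ay": 0,"az": 0}
  ]
}}

```text
time: 15.97
tool_pos: [0.5541, -0.086, 0.2276]
tool_rot: [0.013, -0.706, 0.013, 0.708]
contact_force: [-11.3, -2.0, 9.5]
gripper_width: 0.497
```

```bash
python3 st.py
```

```text
t 15.97 pos [ 0.5541 -0.086   0.2276] yaw -92.05 J6 1.321 w 0.497
F [-11.34  -1.96   9.53] T [0.185 1.745 0.035] togo units [ 0.14 -0.02 -0.09] tiltx [-4.1e-03 -2.0e-04 -1.0e+00] eff6 -0.151
```

The torque falls back smoothly to zero at about −91.7, the seventh notch on the grid, so that's click zero. Continuing anticlockwise and counting snaps.

{"op": "drive_tool", "data": {
  "series": [
    {"x": 0,"y": 0,"z": 0,"ax": -0.4,"ay": 0,"az": 0},
    {"x": 0,"y": 0,"z": 0,"ax": -0.4,"ay": 0,"az": 0}
  ]
}}

```text
time: 16.13
tool_pos: [0.5541, -0.0861, 0.2276]
tool_rot: [0.0, -0.706, 0.001, 0.709]
contact_force: [-11.1, -1.4, 10.3]
gripper_width: 0.493
```

```bash
python3 st.py
```

```text
t 16.13 pos [ 0.5541 -0.0861  0.2276] yaw -90.09 J6 1.286 w 0.493
F [-11.09  -1.41  10.31] T [ 0.18   1.745 -0.015] togo units [ 0.14 -0.02 -0.09] tiltx [-4.2e-03 -4.0e-04 -1.0e+00] eff6 -0.283
```

{"op": "drive_tool", "data": {
  "series": [
    {"x": 0,"y": 0,"z": 0,"ax": -0.2,"ay": 0,"az": 0},
    {"x": 0,"y": 0,"z": 0,"ax": -0.2,"ay": 0,"az": 0}
  ]
}}

```text
time: 16.3
tool_pos: [0.5541, -0.0861, 0.2276]
tool_rot: [-0.006, -0.706, -0.005, 0.709]
contact_force: [-11.5, -1.2, 10.9]
gripper_width: 0.498
```

```bash
python3 st.py
```

```text
t 16.3 pos [ 0.5541 -0.0861  0.2276] yaw -89.11 J6 1.269 w 0.498
F [-11.51  -1.18  10.93] T [ 0.209  1.764 -0.032] togo units [ 0.14 -0.02 -0.09] tiltx [-4.2e-03 -4.0e-04 -1.0e+00] eff6 -0.15
```

{"op": "drive_tool", "data": {
  "series": [
    {"x": 0,"y": 0,"z": 0,"ax": -0.2,"ay": 0,"az": 0},
    {"x": 0,"y": 0,"z": 0,"ax": -0.2,"ay": 0,"az": 0}
  ]
}}

```text
time: 16.47
tool_pos: [0.5541, -0.0861, 0.2276]
tool_rot: [-0.012, -0.705, -0.011, 0.709]
contact_force: [-11.5, -1.6, 11.0]
gripper_width: 0.492
```

```bash
python3 st.py
```

```text
t 16.47 pos [ 0.5541 -0.0861  0.2276] yaw -88.12 J6 1.252 w 0.492
F [-11.52  -1.55  10.99] T [ 0.194  1.832 -0.201] togo units [ 0.14 -0.02 -0.09] tiltx [-4.3e-03 -5.0e-04 -1.0e+00] eff6 -0.227
```

{"op": "drive_tool", "data": {
  "series": [
    {"x": 0,"y": 0,"z": 0,"ax": -0.4,"ay": 0,"az": 0},
    {"x": 0,"y": 0,"z": 0,"ax": -0.4,"ay": 0,"az": 0}
  ]
}}

```text
time: 16.63
tool_pos: [0.5541, -0.0861, 0.2276]
tool_rot: [-0.024, -0.705, -0.024, 0.708]
contact_force: [-10.7, -1.3, 10.7]
gripper_width: 0.492
```

```bash
python3 st.py
```

```text
t 16.63 pos [ 0.5541 -0.0861  0.2276] yaw -86.07 J6 1.216 w 0.492
F [-10.66  -1.28  10.72] T [0.117 1.795 0.095] togo units [ 0.14 -0.02 -0.09] tiltx [-4.2e-03 -4.0e-04 -1.0e+00] eff6 -0.114
```

{"op": "drive_tool", "data": {
  "series": [
    {"x": 0,"y": 0,"z": 0,"ax": -0.4,"ay": 0,"az": 0},
    {"x": 0,"y": 0,"z": 0,"ax": -0.4,"ay": 0,"az": 0}
  ]
}}

```text
time: 16.8
tool_pos: [0.5541, -0.0861, 0.2276]
tool_rot: [-0.037, -0.705, -0.037, 0.708]
contact_force: [-11.9, -2.0, 9.7]
gripper_width: 0.492
```

```bash
python3 st.py
```

```text
t 16.8 pos [ 0.5541 -0.0861  0.2276] yaw -84.05 J6 1.181 w 0.492
F [-11.86  -2.01   9.7 ] T [0.132 1.788 0.118] togo units [ 0.14 -0.01 -0.09] tiltx [-4.2e-03 -6.0e-04 -1.0e+00] eff6 -0.074
```

Snap 1: the torque went from −0.20 to +0.10 between −88 and −86. On to the next notch.

{"op": "drive_tool", "data": {
  "series": [
    {"x": 0,"y": 0,"z": 0,"ax": -1.1,"ay": 0,"az": 0},
    {"x": 0,"y": 0,"z": 0,"ax": -2.2,"ay": 0,"az": 0},
    {"x": 0,"y": 0,"z": 0,"ax": -3.3,"ay": 0,"az": 0},
    {"x": 0,"y": 0,"z": 0,"ax": -3.3,"ay": 0,"az": 0}
  ]
}}

```text
time: 17.13
tool_pos: [0.5542, -0.0865, 0.2276]
tool_rot: [-0.138, -0.692, -0.138, 0.695]
contact_force: [-10.1, -3.1, 9.5]
gripper_width: 0.496
```

```bash
python3 st.py
```

```text
t 17.13 pos [ 0.5542 -0.0865  0.2276] yaw -67.46 J6 0.891 w 0.496
F [-10.1   -3.11   9.48] T [0.009 1.755 0.024] togo units [ 0.14 -0.   -0.1 ] tiltx [-0.004  -0.0014 -1.    ] eff6 -0.597
```

{"op": "drive_tool", "data": {
  "series": [
    {"x": 0,"y": 0,"z": 0,"ax": -0.4,"ay": 0,"az": 0},
    {"x": 0,"y": 0,"z": 0,"ax": -0.4,"ay": 0,"az": 0}
  ]
}}

```text
time: 17.3
tool_pos: [0.5542, -0.0865, 0.2276]
tool_rot: [-0.15, -0.69, -0.149, 0.693]
contact_force: [-10.9, -3.1, 9.3]
gripper_width: 0.492
```

```bash
python3 st.py
```

```text
t 17.3 pos [ 0.5542 -0.0865  0.2276] yaw -65.58 J6 0.859 w 0.492
F [-10.9   -3.05   9.29] T [-0.013  1.77   0.081] togo units [ 0.14  0.   -0.1 ] tiltx [-0.004  -0.0014 -1.    ] eff6 -0.14
```

{"op": "drive_tool", "data": {
  "series": [
    {"x": 0,"y": 0,"z": 0,"ax": -0.2,"ay": 0,"az": 0},
    {"x": 0,"y": 0,"z": 0,"ax": -0.2,"ay": 0,"az": 0}
  ]
}}

```text
time: 17.47
tool_pos: [0.5542, -0.0866, 0.2276]
tool_rot: [-0.156, -0.688, -0.155, 0.691]
contact_force: [-10.5, -2.4, 10.6]
gripper_width: 0.497
```

```bash
python3 st.py
```

```text
t 17.47 pos [ 0.5542 -0.0866  0.2276] yaw -64.62 J6 0.842 w 0.497
F [-10.45  -2.41  10.58] T [-0.069  1.816 -0.108] togo units [ 0.14 -0.   -0.1 ] tiltx [-0.004  -0.0016 -1.    ] eff6 -0.191
```

{"op": "drive_tool", "data": {
  "series": [
    {"x": 0,"y": 0,"z": 0,"ax": -0.2,"ay": 0,"az": 0},
    {"x": 0,"y": 0,"z": 0,"ax": -0.2,"ay": 0,"az": 0}
  ]
}}

```text
time: 17.63
tool_pos: [0.5542, -0.0866, 0.2276]
tool_rot: [-0.162, -0.687, -0.161, 0.69]
contact_force: [-11.0, -2.9, 9.9]
gripper_width: 0.498
```

```bash
python3 st.py
```

```text
t 17.63 pos [ 0.5542 -0.0866  0.2276] yaw -63.62 J6 0.824 w 0.498
F [-11.    -2.95   9.88] T [-0.09   1.807 -0.019] togo units [ 0.14 -0.   -0.1 ] tiltx [-0.004  -0.0016 -1.    ] eff6 -0.16
```

{"op": "drive_tool", "data": {
  "series": [
    {"x": 0,"y": 0,"z": 0,"ax": -0.4,"ay": 0,"az": 0},
    {"x": 0,"y": 0,"z": 0,"ax": -0.4,"ay": 0,"az": 0}
  ]
}}

```text
time: 17.8
tool_pos: [0.5542, -0.0865, 0.2276]
tool_rot: [-0.174, -0.684, -0.173, 0.687]
contact_force: [-10.2, -2.9, 9.9]
gripper_width: 0.494
```

```bash
python3 st.py
```

```text
t 17.8 pos [ 0.5542 -0.0865  0.2276] yaw -61.57 J6 0.789 w 0.494
F [-10.21  -2.93   9.9 ] T [-0.098  1.79   0.03 ] togo units [ 0.14  0.   -0.1 ] tiltx [-0.0039 -0.0016 -1.    ] eff6 -0.113
```

{"op": "drive_tool", "data": {
  "series": [
    {"x": 0,"y": 0,"z": 0,"ax": -0.4,"ay": 0,"az": 0},
    {"x": 0,"y": 0,"z": 0,"ax": -0.4,"ay": 0,"az": 0}
  ]
}}

```text
time: 17.97
tool_pos: [0.5543, -0.0866, 0.2276]
tool_rot: [-0.186, -0.681, -0.185, 0.684]
contact_force: [-10.1, -2.4, 9.8]
gripper_width: 0.496
```

```bash
python3 st.py
```

```text
t 17.97 pos [ 0.5543 -0.0866  0.2276] yaw -59.56 J6 0.754 w 0.496
F [-10.11  -2.4    9.8 ] T [-0.196  1.714  0.053] togo units [ 0.14  0.01 -0.1 ] tiltx [-0.0039 -0.0017 -1.    ] eff6 -0.071
```

{"op": "drive_tool", "data": {
  "series": [
    {"x": 0,"y": 0,"z": 0,"ax": -0.4,"ay": 0,"az": 0},
    {"x": 0,"y": 0,"z": 0,"ax": -0.4,"ay": 0,"az": 0}
  ]
}}

```text
time: 18.13
tool_pos: [0.5543, -0.0866, 0.2276]
tool_rot: [-0.198, -0.677, -0.197, 0.68]
contact_force: [-9.6, -2.7, 9.4]
gripper_width: 0.494
```

```bash
python3 st.py
```

```text
t 18.13 pos [ 0.5543 -0.0866  0.2276] yaw -57.56 J6 0.719 w 0.494
F [-9.59 -2.72  9.39] T [-0.19   1.801  0.078] togo units [ 0.14  0.01 -0.1 ] tiltx [-0.0038 -0.0017 -1.    ] eff6 -0.053
```

Snap 2 is done. On to notch 2 and then the third snap.

{"op": "drive_tool", "data": {
  "series": [
    {"x": 0,"y": 0,"z": 0,"ax": -1.0,"ay": 0,"az": 0},
    {"x": 0,"y": 0,"z": 0,"ax": -2.0,"ay": 0,"az": 0},
    {"x": 0,"y": 0,"z": 0,"ax": -2.8,"ay": 0,"az": 0},
    {"x": 0,"y": 0,"z": 0,"ax": -2.8,"ay": 0,"az": 0}
  ]
}}

```text
time: 18.47
tool_pos: [0.5544, -0.0869, 0.2276]
tool_rot: [-0.279, -0.648, -0.279, 0.651]
contact_force: [-8.5, -3.7, 9.2]
gripper_width: 0.494
```

```bash
python3 st.py
```

```text
t 18.47 pos [ 0.5544 -0.0869  0.2276] yaw -43.51 J6 0.473 w 0.494
F [-8.46 -3.68  9.17] T [-0.321  1.68   0.013] togo units [ 0.14  0.02 -0.1 ] tiltx [-0.0034 -0.0024 -1.    ] eff6 -0.454
```

{"op": "drive_tool", "data": {
  "series": [
    {"x": 0,"y": 0,"z": 0,"ax": -0.4,"ay": 0,"az": 0},
    {"x": 0,"y": 0,"z": 0,"ax": -0.4,"ay": 0,"az": 0}
  ]
}}

```text
time: 18.63
tool_pos: [0.5545, -0.0869, 0.2276]
tool_rot: [-0.29, -0.644, -0.29, 0.646]
contact_force: [-9.9, -3.3, 9.5]
gripper_width: 0.497
```

```bash
python3 st.py
```

```text
t 18.63 pos [ 0.5545 -0.0869  0.2276] yaw -41.59 J6 0.44 w 0.497
F [-9.9  -3.25  9.47] T [-0.254  1.687 -0.   ] togo units [ 0.14  0.02 -0.09] tiltx [-0.0032 -0.0024 -1.    ] eff6 -0.141
```

{"op": "drive_tool", "data": {
  "series": [
    {"x": 0,"y": 0,"z": 0,"ax": -0.2,"ay": 0,"az": 0},
    {"x": 0,"y": 0,"z": 0,"ax": -0.2,"ay": 0,"az": 0}
  ]
}}

```text
time: 18.8
tool_pos: [0.5545, -0.087, 0.2276]
tool_rot: [-0.296, -0.641, -0.295, 0.644]
contact_force: [-9.8, -3.5, 9.3]
gripper_width: 0.493
```

```bash
python3 st.py
```

```text
t 18.8 pos [ 0.5545 -0.087   0.2276] yaw -40.62 J6 0.423 w 0.493
F [-9.81 -3.51  9.31] T [-0.393  1.639 -0.085] togo units [ 0.14  0.02 -0.1 ] tiltx [-0.0033 -0.0025 -1.    ] eff6 -0.175
```

{"op": "drive_tool", "data": {
  "series": [
    {"x": 0,"y": 0,"z": 0,"ax": -0.2,"ay": 0,"az": 0},
    {"x": 0,"y": 0,"z": 0,"ax": -0.2,"ay": 0,"az": 0}
  ]
}}

```text
time: 18.97
tool_pos: [0.5545, -0.087, 0.2276]
tool_rot: [-0.301, -0.638, -0.301, 0.641]
contact_force: [-8.6, -3.3, 9.0]
gripper_width: 0.491
```

```bash
python3 st.py
```

```text
t 18.97 pos [ 0.5545 -0.087   0.2276] yaw -39.62 J6 0.405 w 0.491
F [-8.59 -3.26  9.03] T [-0.366  1.629 -0.108] togo units [ 0.14  0.02 -0.09] tiltx [-0.0033 -0.0025 -1.    ] eff6 -0.159
```

{"op": "drive_tool", "data": {
  "series": [
    {"x": 0,"y": 0,"z": 0,"ax": -0.4,"ay": 0,"az": 0},
    {"x": 0,"y": 0,"z": 0,"ax": -0.4,"ay": 0,"az": 0}
  ]
}}

```text
time: 19.13
tool_pos: [0.5545, -0.0869, 0.2276]
tool_rot: [-0.313, -0.633, -0.312, 0.636]
contact_force: [-9.2, -3.7, 8.9]
gripper_width: 0.489
```

```bash
python3 st.py
```

```text
t 19.13 pos [ 0.5545 -0.0869  0.2276] yaw -37.57 J6 0.37 w 0.489
F [-9.18 -3.74  8.88] T [-0.36   1.606  0.057] togo units [ 0.14  0.02 -0.09] tiltx [-0.0031 -0.0025 -1.    ] eff6 -0.107
```

{"op": "drive_tool", "data": {
  "series": [
    {"x": 0,"y": 0,"z": 0,"ax": -0.4,"ay": 0,"az": 0},
    {"x": 0,"y": 0,"z": 0,"ax": -0.4,"ay": 0,"az": 0}
  ]
}}

```text
time: 19.3
tool_pos: [0.5545, -0.087, 0.2276]
tool_rot: [-0.324, -0.627, -0.323, 0.63]
contact_force: [-7.7, -3.4, 8.3]
gripper_width: 0.493
```

```bash
python3 st.py
```

```text
t 19.3 pos [ 0.5545 -0.087   0.2276] yaw -35.58 J6 0.335 w 0.493
F [-7.72 -3.39  8.31] T [-0.349  1.629  0.079] togo units [ 0.14  0.03 -0.09] tiltx [-0.003  -0.0025 -1.    ] eff6 -0.117
```

Snap 3: −0.11 to +0.08, now pulling onward. I'll go to notch 3 at about −19.6 and check the line there.

{"op": "drive_tool", "data": {
  "series": [
    {"x": 0,"y": 0,"z": 0,"ax": -1.1,"ay": 0,"az": 0},
    {"x": 0,"y": 0,"z": 0,"ax": -2.2,"ay": 0,"az": 0},
    {"x": 0,"y": 0,"z": 0,"ax": -3.15,"ay": 0,"az": 0},
    {"x": 0,"y": 0,"z": 0,"ax": -3.15,"ay": 0,"az": 0},
    {"x": 0,"y": 0,"z": 0,"ax": -3.15,"ay": 0,"az": 0}
  ]
}}

```text
time: 19.72
tool_pos: [0.5548, -0.0871, 0.2276]
tool_rot: [-0.407, -0.578, -0.406, 0.58]
contact_force: [-7.3, -4.7, 8.7]
gripper_width: 0.497
```

```bash
python3 st.py; python3 -c "
from h import *
f=cams.grab_frame('wrist');cv2.imwrite('pics/w11.png',f['img'])"; python3 ln.py w10 w11; python3 st.py
```

```text
t 19.72 pos [ 0.5548 -0.0871  0.2276] yaw -19.88 J6 0.061 w 0.497
F [-7.27 -4.73  8.68] T [-0.513  1.354  0.014] togo units [ 0.14  0.04 -0.08] tiltx [-0.0022 -0.0031 -1.    ] eff6 -0.035
w10 293 ang 60.46 x at 265 307.07
w11 352 ang 60.64 x at 265 306.44
t 19.77 pos [ 0.5548 -0.0871  0.2276] yaw -19.88 J6 0.061 w 0.494
F [-8.11 -3.71  8.67] T [-0.489  1.442  0.058] togo units [ 0.14  0.04 -0.08] tiltx [-0.0023 -0.0031 -1.    ] eff6 0.005
```

View pics/w11.png

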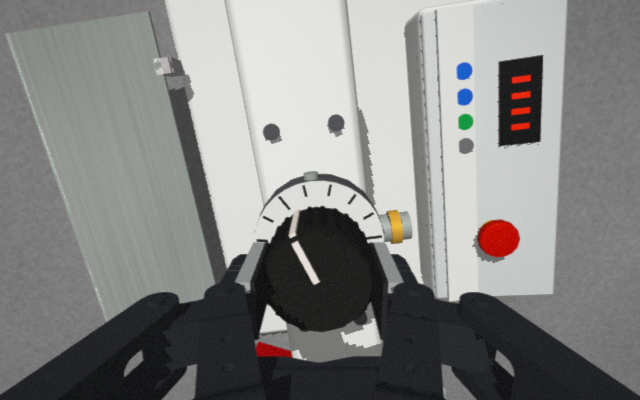

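The torque is near zero, and the line sits at (293,240)–(317,283) with no slip. Releasing.

{"op": "drive_tool", "data": {
  "series": [
    {"x": 0,"y": 0,"z": 0,"ax": 0,"ay": 0,"az": 0},
    {"x": 0,"y": 0,"z": 0,"ax": 0,"ay": 0,"az": 0},
    {"x": 0,"y": 0,"z": 0,"ax": 0,"ay": 0,"az": 0},
    {"x": 0,"y": 0,"z": 0,"ax": 0,"ay": 0,"az": 0},
    {"x": 0,"y": 0,"z": 0,"ax": 0,"ay": 0,"az": 0}
  ],
  "hand": 1
}}

```text
time: 20.18
tool_pos: [0.5558, -0.0855, 0.2253]
tool_rot: [0.406, 0.579, 0.407, -0.579]
contact_force: [0.6, 0.2, 0.7]
gripper_width: 1.0
```

```bash
python3 st.py; python3 -c "
from h import *
f=cams.grab_frame('wrist');cv2.imwrite('pics/w12.png',f['img'])"; python3 ln.py w11 w12
```

```text
t 20.18 pos [ 0.5558 -0.0855  0.2253] yaw -19.83 J6 0.061 w 1.0
F [0.59 0.22 0.73] T [ 0.021  0.017 -0.017] togo units [ 0.05  0.02 -0.01] tiltx [-2.e-04  3.e-04 -1.e+00] eff6 0.0
w11 352 ang 60.64 x at 265 306.44
w12 347 ang 62.06 x at 265 301.8
```

View pics/w12.png

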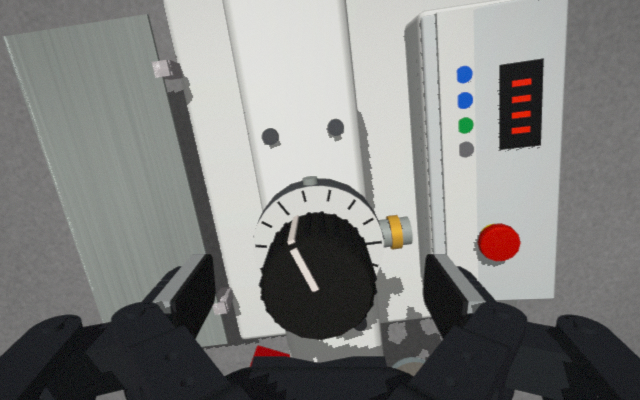

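The knob is released, with its line at (291,245)–(316,290). I'll lift clear and check the line's angle and the scene.

{"op": "drive_tool", "data": {
  "series": [
    {"x": -1,"y": 0,"z": 0,"ax": 0,"ay": 0,"az": 0},
    {"x": -2.2,"y": 0,"z": 0,"ax": 0,"ay": 0,"az": 0},
    {"x": -3.6,"y": 0,"z": 0,"ax": 0,"ay": 0,"az": 0},
    {"x": -3.6,"y": 0,"z": 0,"ax": 0,"ay": 0,"az": 0},
    {"x": -3.6,"y": 0,"z": 0,"ax": 0,"ay": 0,"az": 0}
  ]
}}

```text
time: 20.65
tool_pos: [0.5571, -0.086, 0.3191]
tool_rot: [0.408, 0.58, 0.405, -0.577]
contact_force: [0.2, -0.1, -1.6]
gripper_width: 1.001
```

{"op": "drive_tool", "data": {
  "series": [
    {"x": 0,"y": 0,"z": -6,"ax": 0,"ay": 0,"az": 0},
    {"x": 0,"y": 0,"z": -6,"ax": 0,"ay": 0,"az": 0},
    {"x": 0,"y": 0,"z": -6,"ax": 0,"ay": 0,"az": 0},
    {"x": 0,"y": 0,"z": -6,"ax": 0,"ay": 0,"az": 0},
    {"x": 0,"y": 0,"z": -6,"ax": 0,"ay": 0,"az": 0}
  ]
}}

```text
time: 21.07
tool_pos: [0.6068, 0.0597, 0.3131]
tool_rot: [-0.407, -0.577, -0.409, 0.578]
contact_force: [-0.5, 0.3, -0.3]
gripper_width: 0.999
```

```bash
python3 st.py; python3 - <<'E'
from h import *
f=cams.grab_frame('top');cv2.imwrite('pics/t2.png',f['img'])
g=cams.grab_frame('scene');cv2.imwrite('pics/s3.png',g['img'])
cv2.imwrite('pics/t3.png',cv2.resize(f['img'][150:215,350:435],None,fx=7,fy=7,interpolation=cv2.INTER_CUBIC))
E
```

```text
t 21.07 pos [0.6068 0.0597 0.3131] yaw -19.54 J6 0.316 w 0.999
F [-0.45  0.29 -0.27] T [ 0.006 -0.041  0.045] togo units [3.56 0.06 6.15] tiltx [-0.0031  0.0018 -1.    ] eff6 0.26
```

View pics/t2.png

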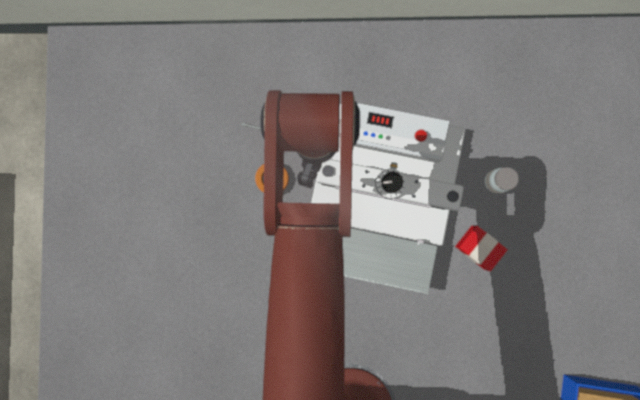

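View pics/t3.png

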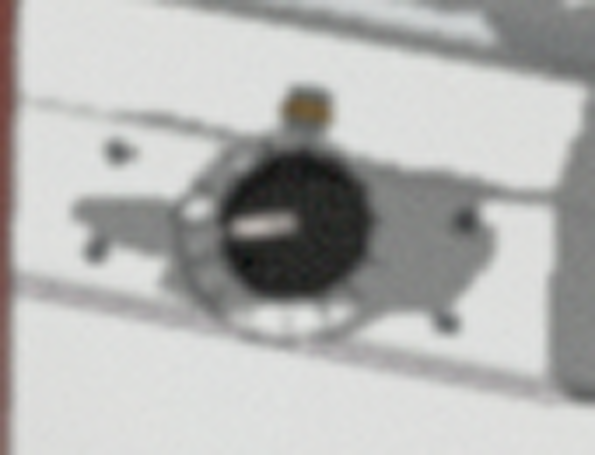

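View pics/s3.png

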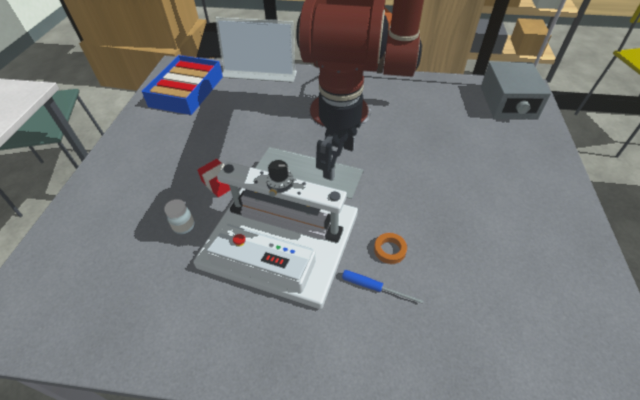

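```bash
python3 - <<'E'
from h import *
f=cams.grab_frame('top'); c=proj(f,[.5558,-.0855,.251])
def yaw(n):
    im=cv2.imread(n); m=(im.min(2)>85).astype(np.uint8); d=np.hypot(*(np.indices(m.shape)[::-1]-c[:,None,None])); m[d>8.6]=0
    p=np.argwhere(m)[:,::-1].astype(np.float32); w=im.min(2)[m>0].astype(float)
    q=p.mean(0); a=onz(f,*c,.251); vx,vy,x,y=cv2.fitLine(p,cv2.DIST_L2,0,.01,.01).ravel()
    v=np.array([vx,vy]); v*=np.sign(v@(q-c)); e=onz(f,*(q+5*v),.251)-onz(f,*(q-5*v),.251); return len(p),np.degrees(np.arctan2(e[1],e[0]))
a=yaw('pics/top0.png');b=yaw('pics/t2.png');print(a,b,'cw net',(a[1]-b[1])%360)
i=cv2.imread('pics/scene0.png').astype(int);j=cv2.imread('pics/s3.png').astype(int)
for nm,fn in (('orange',lambda I:(I[...,2]-I[...,0]>60)&(I[...,1]-I[...,0]>15)),('blue',lambda I:(I[...,0]-I[...,2]>70)),('red',lambda I:(I[...,2]-I[...,1]>90))):
    o=[]
    for I in(i,j):
        m=fn(I); m[:155]=0; p=np.argwhere(m); 
        if nm=='orange': p=p[p[:,1]>365]
        if nm=='red': p=p[(p[:,1]<232)]
        o.append((len(p),p.mean(0).round(1)))
    print(nm,o)
E
python3 st.py
```

```text
(22, np.float64(-168.68028433388324)) (27, np.float64(100.75356700824385)) cw net 90.56614865787293
orange [(509, array([246.9, 390.8])), (517, array([247. , 390.7]))]
blue [(412, array([278.1, 357.5])), (415, array([278.1, 357.4]))]
red [(322, array([177.6, 214.8])), (121, array([188.1, 222. ]))]
t 21.22 pos [0.6061 0.0552 0.314 ] yaw -19.82 J6 0.315 w 0.996
F [-0.62 -0.19 -0.73] T [-0.05  -0.003  0.037] togo units [3.61 0.05 5.97] tiltx [-2.4e-03 -4.0e-04 -1.0e+00] eff6 0.003
```

```bash
python3 ln.py w4 w12
```

```text
w4 286 ang 62.34 x at 265 302.28
w12 347 ang 62.06 x at 265 301.8
```

With the fingers open, the line looks the same in the hand frame before and after (62.3° and 62.1°), while the hand yaw differs by 96.0°. So the knob rests exactly 4 clicks clockwise of its start: 7 forward, 3 back. Handing in.

```bash
python3 -c "
from plant import workorder
print(workorder.job_done())"
```

```text
the job is handed in; nothing more can be done
None
```

The knob is backed off three clicks from its stop and released. The job was handed in at about 21 s, with the arm clear of everything.

**What I did:**
- **To the stop:** I turned the knob clockwise through 7 clicks. The torque then climbed to 0.63 N·m without dropping, above any click peak and below the 0.85 N·m that bends the pin.
- **Back off:** I counted three separate snaps anticlockwise from the last notch, then opened the fingers and lifted away.

**Last checks:**
- **Knob angle:** with the fingers open, wrist pictures before and after show the knob 96° (4 clicks) clockwise of where it started. That matches 7 forward and 3 back. A coarser fit from the top camera gave about 91°; the line there is only a few pixels long, so I trust the wrist pictures.
- **No slip:** the white line stayed fixed relative to the gripper the whole time.
- **Surroundings:** the tape and screwdriver are within 0.2 pixel of where they were. The carton and jar look unmoved. The colour check on the carton disagreed, which I put down to shadow.

**What did not fit:** the rise at the stop was uneven. It began several degrees past the last notch, with dips on the way up, and was softer on average than the stated 0.2 N·m a degree. I took it as the stop because it passed the click peaks and fell back smoothly to zero at the seventh notch. I read torque only between small steps, so a brief higher peak would not have shown.

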